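# Tip a wide milling jar onto the jar mill

### The job

The closed milling jar standing on the bench is next for the jar mill: lay it on its side on the two rollers, lid end first, and slide it in until the lid touches the end plate, then let go. It is too wide to grip; the usual way is to push it across the bench to the roller ends, tip it until it leans on them, then get the fingers under its raised foot and lift and shove it in. Do not let it topple or drop, and leave the two vials and the spanner where they are.

Things in the scene. Friction and masses are not known exactly. Their poses are not given: they have to be found in the camera images.
- mill: Bench jar mill, fixed, 330 x 170 mm. Origin on the bench, midway between the rollers' axes. x: level, along the rollers towards the end plate (the way a jar goes in); y: level, across; z: up. Two rubber rollers, 32 mm in diameter, axes at y = -40 and +40 mm, 70 mm above the bench; the +40 one turns freely, the other is held. Base plate: from x = -80 mm, top 20 mm up; the housing ends at x = +240 mm.
- mill_nose (a point): Open end of the rollers: the point midway between the centres of their half-ball noses (16 mm radius), 70 mm above the bench, at mill x = -90 mm; axes as the mill's. The rollers overhang here, nothing stands before them, and only they touch a lying jar. Tipped towards the noses with the nearer edge of its foot 78 mm short of this point, the jar comes to rest leaning on both, at 45 degrees.
- mill_stop (a point): Point on the flat inner face of the upright end plate (x = +85 mm in the mill's frame; plate 170 mm wide, top 170 mm above the bench), 128.7 mm above the bench: where the centre of the lid's top comes when the jar is home. A jar lying on both rollers has its axis at this height and its lowest line 73.7 mm above the bench. Axes as the mill's.
- jar_mid (a point): Centre of the closed off-white plastic jar, half-way up its axis. Cylinder 110 mm in diameter, 165 mm long; its last 22 mm are the grey ribbed lid, 104 mm in diameter; foot rim with a 4 mm chamfer. 0.5 to 0.9 kg, evenly spread: standing, it tips of itself beyond about 32 degrees of lean. z axis: from foot to lid. Starts upright on the bench before the roller noses (-x side of the mill).
- jar_lid (a point): Centre of the flat top of the jar's lid, on its axis.
- jar_foot (a point): Centre of the flat underside of the jar, on its axis. The jar slides on the bench at about 0.6 of its weight. As it tips over the far edge of its foot, its near side rises, and fingertips do not slide easily on its wall or underside: a hand that follows this arc needs little force, one pushing straight jams.
- jar: The same jar; this origin is the centre of its underside, z axis from foot to lid.
- vial_a: Bystander: glass sample vial with a white cap, 38 mm in diameter, 70 mm tall, standing beside the mill on the side away from the robot. Origin at the centre of its underside.
- vial_b: Bystander: the smaller glass vial with a white cap, 30 mm in diameter, 60 mm tall, near the other. Origin at the centre of its underside.
- spanner: Bystander: small steel spanner, 130 mm long, lying flat on the bench on the robot's side of the mill. Origin under its middle, x along it.
There are look-alikes about, which are no part of the job. There is more than one size of the jar; the job needs the largest.

How it is judged:
By the outcome, as a careful person would: the job done as asked, in the order asked, and still so for the second after the job is handed in, with the robot touching nothing.
It also fails if it takes over 64 s, if anything falls off the work surface, if the arm or the gripper's body presses on something with over 40 N, if the wrist force passes 120 N, or if a joint passes its speed limit or range.

### The arm

A 6-joint arm with a two-finger parallel gripper is mounted at the origin on the work surface. World frame = base frame: x ahead of the robot, y to its left, z up, the work surface at z = 0. Lengths are in m, angles in rad, forces in N, time in s.
With the tool pointing down it reaches from about 0.275 to 0.975 m from the base axis. Payload 8.4 kg.
Tool frame: the origin (TCP) lies midway between the tips of the shut fingers; the grasp point (between the pads) lies manip.pinch_z behind it (manip.pinch_z is the distance from the TCP to the grasp point, in m); z points along the fingers, x is the direction in which the jaws open and shut, and the axes are right-handed (so a half turn about z gives the same grasp; the last joint's range is limited). The gripper opens to 92 mm and grips with 3 to 60 N. Pads are 20 mm wide; open, the fingers measure 128 mm over their backs; the gripper's body (75 mm by 189 mm) begins 69 mm behind the grasp point.
Start: joints at [1.245, 0.353, 1.633, -0, 1.155, -0.002], TCP at [0.199, 0.593, 0.18] pointing down, gripper open.
Joint ranges: [-2.63, 2.63], [-0.92, 2.1], [0.06, 2.66], [-1.3, 4.44], [0, 2.69], [-3.02, 3.02]. Speed limits (rad/s): [2.22, 2.22, 2.79, 3.14, 3.14, 3.14].

### API

Orientations are given as a unit quaternion [w, x, y, z].
In Python, from station import manip, viewer, ticket gives the robot as it stands. The module is installed in compiled form; this text tells all that it offers.
- The arm moves only by the tool move_arm, never from a script. Its argument "targets" is a list of rows, each an object with "angular": the turn, a rotation vector about the world's x, y, z in rad, a list of three; "offset": the shift along the world's x, y, z in m, a list of three; "jaw": the opening in per cent of the stroke, from 0 (shut) to 100 (fully open). In form: [{"angular": [ax, ay, az], "offset": [x, y, z], "jaw": jaw}, ...]. A call has 1 to 8 rows; each row is the pose to reach, as a shift and turn from the pose measured when the call began; what a row does not reach only later rows make up. A row lasts 1/10 s, in which the tool goes at most 50 mm and 8.59 degrees, less where a joint would pass 70% of its speed; a pose out of reach is approached as far as the arm can. A call with a gripper value outside its range is refused whole. The fingers move at their own pace and stop on an object; "squeeze" is the grip in N (left out, the last holds). Time passes only in rows, so rows that repeat a pose let the fingers close. It gives the time, the measured TCP pose, the force and the opening at its end, in the units of the state.
- manip.get_state(): the state, without advancing time (a new reading comes with each control period).
- viewer.capture(name): name is "side" or "top"; returns a dict with "pixels" (400x640x3 uint8, red, green, blue), "camera_matrix" (3x3 intrinsics, pixels), "xyz" and "orientation" of the camera in the world. Camera axes: x right, y down, z forward; pixel columns grow to the right and rows downward; lengths in m; the calibration is good to about 2 mm. A picture is of the moment at which its call begins. There is no depth.
- ticket.finish_job(): hands the job in, once; it reports no verdict.
Trained networks look in a picture, given as the dict that the camera call returned (one of the last four; its "shot" number tells which), for a name from the list of things; names that differ only in an ending like _2 or _b are one class to them, and where a whole thing is asked for, a point or a joint stands for the part that bears it (a point fixed in the world has none). Each returns a list of dicts, best first, with "p" (0 to 1); they miss things now and then, are a little off and sometimes report something else, mostly with a low value. They report only what shows in the picture. A call takes as long as a camera call. They do not tell look-alikes from the thing itself.
- viewer.spot_in(picture, thing): "xyz" ([x, y, z] in m, in world coordinates, good to about 4 mm: the middle of the surface that is visible of it).
The state is a dict: "time_s": time; "joints": joint angles; "qvel": joint speeds; "joint_efforts": joint torques, N m; "tcp_pos": TCP position; "orientation": TCP orientation; "wrist_force": force on the tool from outside, world axes, zero at the start; "ft_torque": the same for the moment, N m; "width": finger opening in m.
Only numpy, scipy, OpenCV 4.12 (cv2) and the standard library are available. Lean on these libraries where they do the work, as an engineer would, in place of code of your own. Each camera call takes 0.05 s, during which the arm holds its last target.

## Working session

There is one attempt and no reset: what is moved stays moved. The work goes in short steps, Python scripts to look and compute and a tool call to move; the robot and the scene stay as the last step left them, time stands still between calls to the robot, and variables do not carry over. Pictures are saved under pics/ and viewed, and the job is handed in when it is done.

Besides the shell and the picture viewer there is one more tool, called after "Call:" as name(argument=value, ...), one argument or row to a line, values as JSON. move_arm: Moves the arm, as the interface text tells. Its arguments: {"type":"object","properties":{"targets":{"type":"array","items":{"type":"object","properties":{"angular":{"type":"array","items":{"type":"number"}},"offset":{"type":"array","items":{"type":"number"}},"jaw":{"type":"number"}}}},"squeeze":{"type":"number"}},"required":["targets"]}

```bash
mkdir -p pics; ls; cat > h.py <<'E'
import numpy as np, cv2
from scipy.spatial.transform import Rotation as R
from station import manip, viewer, ticket
def rot(q): return R.from_quat([q[1],q[2],q[3],q[0]])
def proj(c,P):
    K=np.array(c['camera_matrix']);p=rot(c['orientation']).inv().apply(np.atleast_2d(P)-np.array(c['xyz']))@K.T
    return p[:,:2]/p[:,2:]
def unproj(c,uv,z):
    K=np.array(c['camera_matrix']);d=rot(c['orientation']).apply(np.linalg.inv(K)@np.array([uv[0],uv[1],1.]))
    o=np.array(c['xyz']);return o+d*(z-o[2])/d[2]
def save(c,n,crop=None,s=1):
    im=cv2.cvtColor(np.array(c['pixels']),cv2.COLOR_RGB2BGR)
    if crop: x0,y0,x1,y1=crop; im=im[y0:y1,x0:x1]
    im=cv2.resize(im,None,fx=s,fy=s,interpolation=cv2.INTER_CUBIC); cv2.imwrite('pics/'+n,im)
def st():
    s=manip.get_state(); print('t',round(s['time_s'],2),'tcp',np.round(s['tcp_pos'],4),'q',np.round(s['orientation'],3),'F',np.round(s['wrist_force'],1),'w',round(s['width'],4)); return s
E
python3 - <<'E'
from h import *
s=st();print(manip.pinch_z)
for n in('top','side'):
    c=viewer.capture(n);save(c,n+'0.png');print(n,np.round(c['xyz'],3),np.round(c['orientation'],3),np.round(c['camera_matrix'],1).tolist())
    for t in('jar','jar_lid','mill','vial_a','vial_b','spanner'):
        print(t,[(np.round(d['xyz'],3).tolist(),round(d['p'],2)) for d in viewer.spot_in(c,t)])
E
```

```text
pics
t 0.0 tcp [0.1987 0.592  0.1795] q [ 0.     0.812  0.584 -0.001] F [-2.   0.4  0.2] w 0.0921
0.0187
top [0.423 0.1   0.972] [ 0.033 -0.698  0.713 -0.052] [[415.8, 0.0, 321.0], [0.0, 415.8, 195.7], [0.0, 0.0, 1.0]]
jar [([0.407, -0.157, 0.125], 0.96), ([0.727, -0.161, 0.126], 0.93), ([0.563, -0.169, 0.161], 0.6)]
jar_lid [([0.413, -0.161, 0.125], 0.85)]
mill [([0.58, 0.237, 0.093], 0.74)]
vial_a [([0.715, 0.135, 0.068], 0.72), ([0.717, 0.301, 0.059], 0.59)]
vial_b [([0.715, 0.135, 0.068], 0.72), ([0.717, 0.301, 0.059], 0.59)]
spanner [([0.36, 0.13, 0.004], 0.64)]
side [0.403 0.908 0.664] [ 0.045 -0.058  0.879 -0.471] [[457.8, 0.0, 315.6], [0.0, 457.8, 190.9], [0.0, 0.0, 1.0]]
jar [([0.563, -0.141, 0.105], 0.93), ([0.412, -0.142, 0.086], 0.65), ([0.729, -0.14, 0.079], 0.56)]
jar_lid [([0.408, -0.138, 0.081], 0.98), ([0.565, -0.138, 0.112], 0.82), ([0.731, -0.14, 0.084], 0.59)]
mill [([0.56, -0.14, 0.111], 0.74), ([0.574, 0.359, 0.127], 0.7)]
vial_a [([0.716, 0.313, 0.04], 0.97), ([0.724, 0.155, 0.058], 0.73)]
vial_b [([0.716, 0.313, 0.04], 0.97), ([0.724, 0.155, 0.058], 0.73)]
spanner [([0.36, 0.14, 0.011], 0.68)]
```

View pics/top0.png

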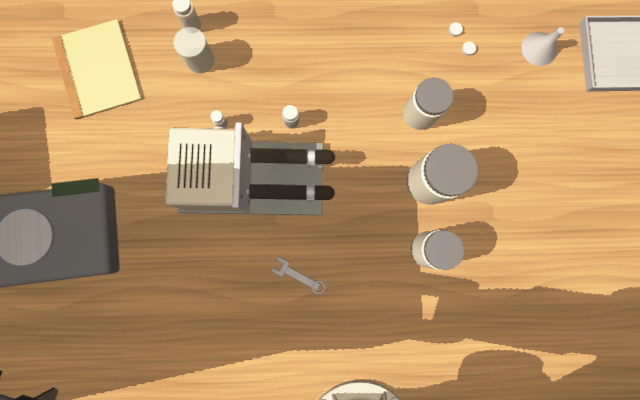

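View pics/side0.png

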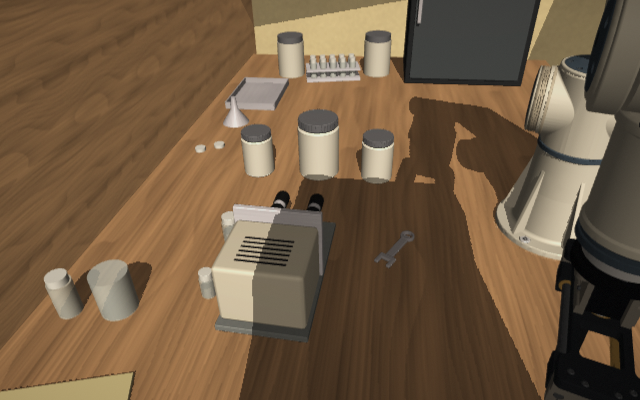

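```bash
python3 - <<'E'
from h import *
c=viewer.capture('top');save(c,'t1.png',(150,100,350,230),4);save(c,'t2.png',(390,60,520,290),2.6)
c=viewer.capture('side');save(c,'s1.png',(190,90,420,350),2.3)
E
```

```text
(no output)
```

View pics/t1.png

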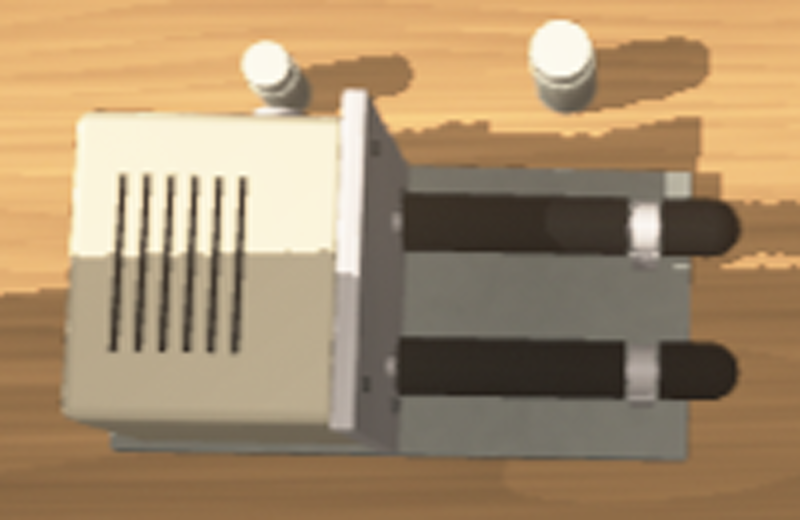

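View pics/t2.png

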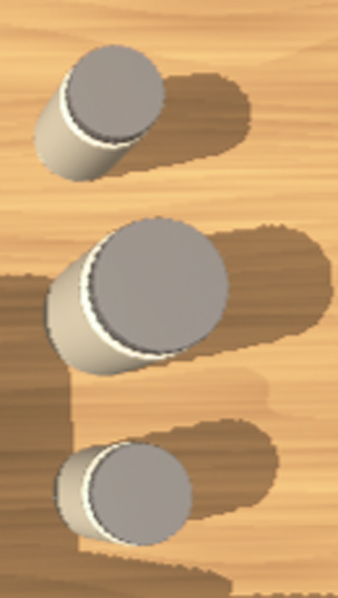

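View pics/s1.png

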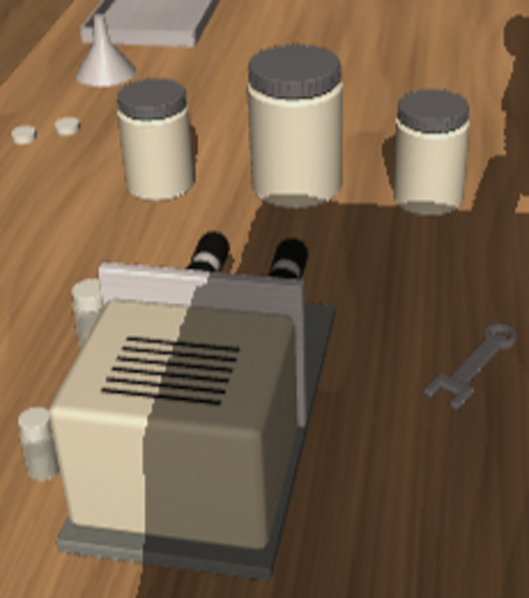

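```bash
python3 - <<'E'
from h import *
c=viewer.capture('top')
f=lambda x,y:(150+x/4-.375,100+y/4-.375)
for n,p,z in [('noseU tip',f(740,228),.07),('noseL tip',f(738,371),.07),('U600',f(600,225),.07),('U410',f(410,222),.07),('L600',f(600,369),.07),('L410',f(400,366.5),.07),('base corner',f(686,458),.02),('base corner back',f(112,450),.02),('platetop u',f(355,90),.17),('platetop l',f(341,429),.17),('vialA',f(561,50),.07),('vialB',f(267,66),.06)]:
    print(n,np.round(unproj(c,p,z),4))
# jar lid fit
im=np.array(c['pixels'])
g=im[140:215,405:490].astype(int); 
m=((g.max(2)-g.min(2))<22)&(g.mean(2)>120)&(g.mean(2)<180)
m=m.astype(np.uint8); n,l,s_,ce=cv2.connectedComponentsWithStats(m); i=1+np.argmax(s_[1:,4]); print(s_[i],ce[i])
cs,_=cv2.findContours((l==i).astype(np.uint8),cv2.RETR_EXTERNAL,cv2.CHAIN_APPROX_NONE); h=cv2.convexHull(max(cs,key=len)); print(cv2.fitEllipse(h))
(u,v),_,_=cv2.fitEllipse(h); P=unproj(c,(u+405,v+140),.165);print('lid',P)
a=np.linspace(0,2*np.pi,80)
o=cv2.cvtColor(im,cv2.COLOR_RGB2BGR); o=cv2.resize(o,None,fx=4,fy=4,interpolation=cv2.INTER_CUBIC)
for z,r in((.165,.052),(.143,.055),(0.0,.051)):
    q=proj(c,np.c_[P[0]+r*np.cos(a),P[1]+r*np.sin(a),0*a+z]); cv2.polylines(o,[np.int32(q*4+1.5)],True,(0,0,255),1)
cv2.imwrite('pics/ov.png',o[500:880,1560:2000])
E
```

```text
noseU tip [0.6187 0.0425 0.07  ]
noseL tip [0.5389 0.0458 0.07  ]
U600 [0.6217 0.1199 0.07  ]
U410 [0.6252 0.2244 0.07  ]
L600 [0.5415 0.1212 0.07  ]
L410 [0.545  0.2301 0.07  ]
base corner [0.4956 0.074  0.02  ]
base corner back [0.507  0.4006 0.02  ]
platetop u [0.6697 0.2375 0.17  ]
platetop l [0.5016 0.244  0.17  ]
vialA [0.7218 0.14   0.07  ]
vialB [0.7182 0.3056 0.06  ]
[  19    5   53   51 2032] [45.91781496 29.40846457]
((45.57228469848633, 29.71408462524414), (50.33970642089844, 52.225494384765625), 103.85073852539062)
lid [ 0.56756952 -0.18133343  0.165     ]
```

View pics/ov.png

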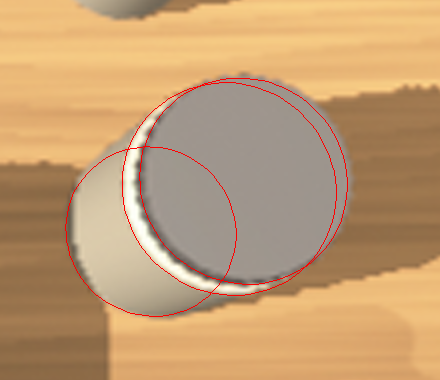

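Top view: the jar candidates are at (434,96), (450,170) and (440,250). The middle one, (450,170), fits: its lid is about 52 px across against about 38 px for the others, and the crops and the side view confirm it is the widest and tallest. The roller noses are at (335,157) and (335,193), and the mill's x axis runs close to world +y.

Next I'll raise the arm and swing it behind the jar.

Call:
move_arm(
  targets=[
    {"offset":[0,0,0.04],"angular":[0,0,0],"jaw":60},
    {"offset":[0.01,-0.02,0.085],"angular":[0,0,-0.1],"jaw":60},
    {"offset":[0.03,-0.06,0.12],"angular":[0,0,-0.2],"jaw":55},
    {"offset":[0.06,-0.1,0.14],"angular":[0,0,-0.3],"jaw":55},
    {"offset":[0.09,-0.14,0.15],"angular":[0,0,-0.4],"jaw":55},
    {"offset":[0.115,-0.18,0.155],"angular":[0,0,-0.5],"jaw":55},
    {"offset":[0.14,-0.22,0.16],"angular":[0,0,-0.6],"jaw":55},
    {"offset":[0.16,-0.26,0.16],"angular":[0,0,-0.7],"jaw":55},
  ],
)

```text
time_s: 1.65
tcp_pos: [0.3597, 0.3318, 0.3411]
orientation: [-0.0, 0.963, 0.268, 0.001]
wrist_force: [0.6, -0.1, 0.4]
width: 0.0508
```

Call:
move_arm(
  targets=[
    {"offset":[0.03,-0.045,0],"angular":[0,0,-0.1],"jaw":55},
    {"offset":[0.06,-0.09,0],"angular":[0,0,-0.2],"jaw":55},
    {"offset":[0.09,-0.13,0],"angular":[0,0,-0.3],"jaw":55},
    {"offset":[0.11,-0.175,0],"angular":[0,0,-0.4],"jaw":55},
    {"offset":[0.13,-0.22,0],"angular":[0,0,-0.5],"jaw":55},
    {"offset":[0.15,-0.265,0],"angular":[0,0,-0.579],"jaw":55},
    {"offset":[0.165,-0.31,0],"angular":[0,0,-0.579],"jaw":55},
    {"offset":[0.18,-0.355,0],"angular":[0,0,-0.579],"jaw":55},
  ],
)

```text
time_s: 2.45
tcp_pos: [0.5394, -0.0231, 0.3413]
orientation: [-0.0, 1.0, -0.018, 0.001]
wrist_force: [0.4, 0.8, -0.6]
width: 0.0506
```

Call:
move_arm(
  targets=[
    {"offset":[0.01,-0.045,0],"angular":[0,0,0],"jaw":55},
    {"offset":[0.02,-0.09,0],"angular":[0,0,0],"jaw":55},
    {"offset":[0.025,-0.135,0],"angular":[0,0,0],"jaw":55},
    {"offset":[0.025,-0.18,0],"angular":[0,0,0],"jaw":55},
    {"offset":[0.025,-0.225,0],"angular":[0,0,0],"jaw":55},
    {"offset":[0.025,-0.26,0],"angular":[0,0,0],"jaw":55},
    {"offset":[0.025,-0.275,0],"angular":[0,0,0],"jaw":55},
    {"offset":[0.025,-0.275,0],"angular":[0,0,0],"jaw":55},
  ],
)

```text
time_s: 3.25
tcp_pos: [0.564, -0.2995, 0.3409]
orientation: [-0.0, 1.0, -0.019, 0.001]
wrist_force: [-0.7, -0.3, 0.5]
width: 0.0503
```

Call:
move_arm(
  targets=[
    {"offset":[0.004,0,-0.045],"angular":[0,0,0],"jaw":55},
    {"offset":[0.004,0,-0.09],"angular":[0,0,0],"jaw":55},
    {"offset":[0.004,0,-0.135],"angular":[0,0,0],"jaw":55},
    {"offset":[0.004,0,-0.18],"angular":[0,0,0],"jaw":55},
    {"offset":[0.004,0,-0.225],"angular":[0,0,0],"jaw":55},
    {"offset":[0.004,0,-0.265],"angular":[0,0,0],"jaw":55},
    {"offset":[0.004,0,-0.291],"angular":[0,0,0],"jaw":55},
    {"offset":[0.004,0,-0.291],"angular":[0,0,0],"jaw":55},
  ],
)

```text
time_s: 4.05
tcp_pos: [0.5656, -0.2961, 0.0463]
orientation: [-0.002, 1.0, -0.019, -0.002]
wrist_force: [0.5, -0.2, 0.2]
width: 0.0506
```

```bash
cat >> h.py <<'E'
def jarlines(c,foot,ax,o,col=(0,0,255),s=4):
    ax=np.array(ax)/np.linalg.norm(ax);e1=np.cross(ax,[1,0,.001]);e1/=np.linalg.norm(e1);e2=np.cross(ax,e1);a=np.linspace(0,2*np.pi,80)
    for l,r in((.165,.052),(.143,.055),(.004,.055),(0,.051)):
        q=proj(c,np.array(foot)+l*ax+r*(np.outer(np.cos(a),e1)+np.outer(np.sin(a),e2)));cv2.polylines(o,[np.int32(q*s+s/2)],True,col,1)
def big(c,s=4): return cv2.resize(cv2.cvtColor(np.array(c['pixels']),cv2.COLOR_RGB2BGR),None,fx=s,fy=s,interpolation=cv2.INTER_CUBIC)
def milllines(c,o,s=4,N=(.5794,.0602),k=.036):
    d=np.array([k,1])/np.hypot(k,1);e=np.array([-d[1],d[0]]);N=np.array(N)
    w=lambda x,y,z:[*(N+(x+.09)*d+y*e),z]
    a=np.linspace(0,2*np.pi,40)
    for L in ([w(-.08,.085,.02),w(-.08,-.085,.02)],[w(.085,.085,.17),w(.085,-.085,.17),w(.085,-.085,.02)],[w(.085,.085,.17),w(.085,.085,.02)],[w(-.08,.085,.02),w(.24,.085,.02)],[w(-.09,.04,.07),w(.085,.04,.07)],[w(-.09,-.04,.07),w(.085,-.04,.07)]):
        cv2.polylines(o,[np.int32(proj(c,L)*s+s/2)],False,(255,0,0),1)
    for y in(.04,-.04):
        # silhouette of sphere approx
        q=proj(c,[w(-.09,y,.07)])[0];f=c['camera_matrix'][0][0];D=np.linalg.norm(np.array(w(-.09,y,.07))-np.array(c['xyz']));cv2.circle(o,tuple(np.int32(q*s+s/2)),int(s*f*.016/D),(0,255,0),1)
E
python3 - <<'E'
from h import *
st()
a=viewer.capture('top');b=viewer.capture('side')
for c,n,(x0,y0,x1,y1) in((a,'a',(230,110,500,230)),(b,'b',(190,90,390,240))):
    o=big(c,4);jarlines(c,(.5675,-.1825,0),(0,0,1),o);milllines(c,o);o=o[y0*4:y1*4,x0*4:x1*4];cv2.imwrite(f'pics/ov1{n}.png',o[:, :] if o.shape[1]<=800 else cv2.resize(o,(800,int(800*o.shape[0]/o.shape[1]))))
E
```

```text
t 4.05 tcp [ 0.5656 -0.2961  0.0463] q [-0.002  1.    -0.019 -0.002] F [ 0.5 -0.2  0.2] w 0.0506
```

View pics/ov1a.png

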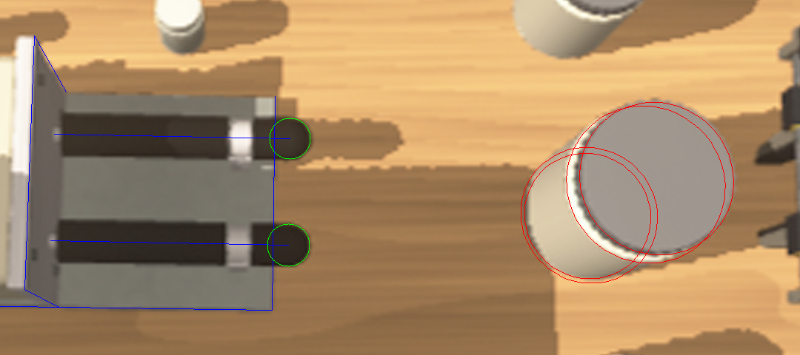

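View pics/ov1b.png

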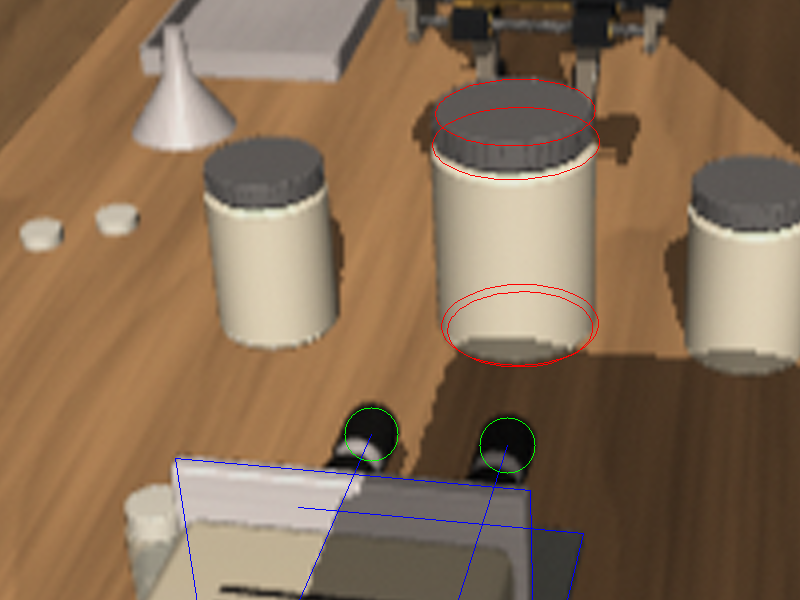

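Both overlays agree with my jar and mill model to about 2 mm. Next I push the jar along the mill line.

Call:
move_arm(
  targets=[
    {"offset":[0.002,0.02,0.002],"angular":[0,0,0],"jaw":55},
    {"offset":[0.003,0.04,0.002],"angular":[0,0,0],"jaw":55},
    {"offset":[0.003,0.048,0.002],"angular":[0,0,0],"jaw":55},
    {"offset":[0.003,0.054,0.002],"angular":[0,0,0],"jaw":55},
    {"offset":[0.003,0.06,0.002],"angular":[0,0,0],"jaw":55},
    {"offset":[0.0035,0.066,0.002],"angular":[0,0,0],"jaw":55},
    {"offset":[0.0035,0.072,0.002],"angular":[0,0,0],"jaw":55},
    {"offset":[0.004,0.078,0.002],"angular":[0,0,0],"jaw":55},
  ],
)

```text
time_s: 4.95
tcp_pos: [0.5725, -0.2202, 0.0526]
orientation: [-0.0, 1.0, -0.019, 0.001]
wrist_force: [0.1, -4.3, 3.7]
width: 0.0509
```

Call:
move_arm(
  targets=[
    {"offset":[-0.001,0.008,-0.002],"angular":[0,0,0],"jaw":55},
    {"offset":[-0.002,0.016,-0.002],"angular":[0,0,0],"jaw":55},
    {"offset":[-0.002,0.024,-0.002],"angular":[0,0,0],"jaw":55},
    {"offset":[-0.002,0.032,-0.002],"angular":[0,0,0],"jaw":55},
    {"offset":[-0.002,0.04,-0.002],"angular":[0,0,0],"jaw":55},
    {"offset":[-0.002,0.048,-0.002],"angular":[0,0,0],"jaw":55},
    {"offset":[-0.002,0.056,-0.002],"angular":[0,0,0],"jaw":55},
    {"offset":[-0.002,0.061,-0.002],"angular":[0,0,0],"jaw":55},
  ],
)

```text
time_s: 5.75
tcp_pos: [0.5705, -0.1584, 0.0506]
orientation: [-0.0, 1.0, -0.019, 0.001]
wrist_force: [-0.2, -4.6, 4.0]
width: 0.0508
```

```bash
cat > fitjar.py <<'E'
from h import *
import sys
n=sys.argv[1]; foot=list(map(float,sys.argv[2].split(',')));th=np.deg2rad(float(sys.argv[3])) if len(sys.argv)>3 else 0
ax=(.036*np.sin(th),np.sin(th),np.cos(th))
st()
a=viewer.capture('top');b=viewer.capture('side')
for c,m,(x0,y0,x1,y1) in((a,'a',(230,100,430,250)),(b,'b',(210,110,410,260))):
    o=big(c,4);jarlines(c,foot,ax,o);milllines(c,o);cv2.imwrite(f'pics/{n}{m}.png',o[y0*4:y1*4,x0*4:x1*4])
E
python3 fitjar.py p2 .572,-.1000,0
```

```text
t 5.75 tcp [ 0.5705 -0.1584  0.0506] q [-0.     1.    -0.019  0.001] F [-0.2 -4.6  4. ] w 0.0508
```

View pics/p2a.png

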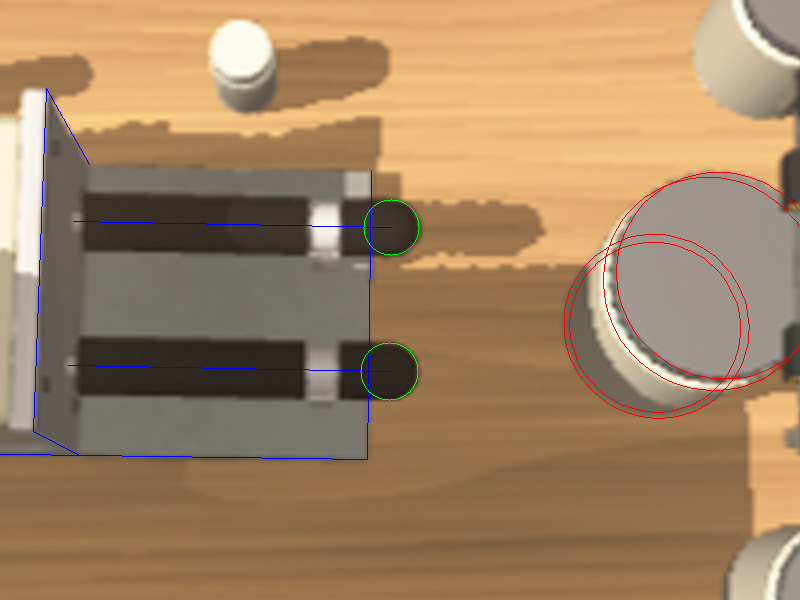

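View pics/p2b.png

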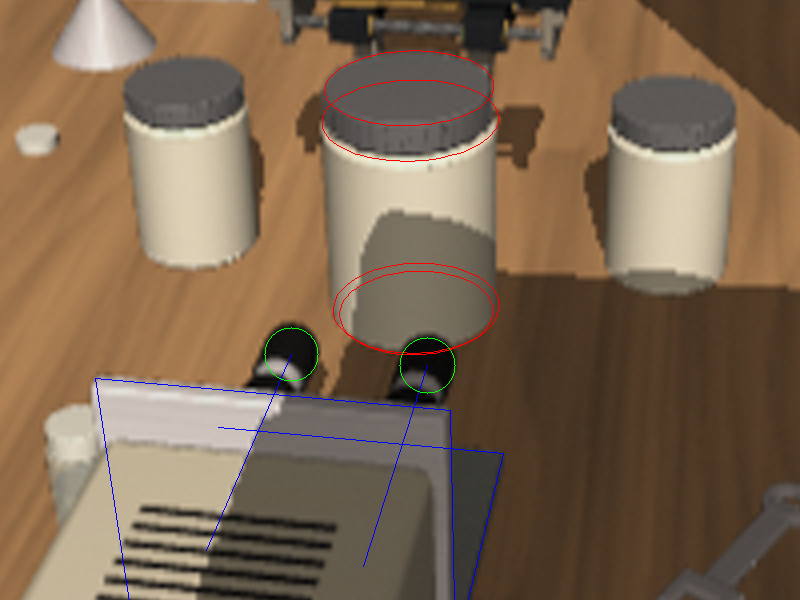

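Call:
move_arm(
  targets=[
    {"offset":[0.001,0.007,0],"angular":[0,0,0],"jaw":55},
    {"offset":[0.001,0.013,0],"angular":[0,0,0],"jaw":55},
    {"offset":[0.001,0.019,0],"angular":[0,0,0],"jaw":55},
    {"offset":[0.001,0.024,0],"angular":[0,0,0],"jaw":55},
    {"offset":[0.001,0.027,0],"angular":[0,0,0],"jaw":55},
    {"offset":[0.001,0.027,0],"angular":[0,0,0],"jaw":55},
  ],
)

```text
time_s: 6.45
tcp_pos: [0.5711, -0.1302, 0.0502]
orientation: [-0.001, 1.0, -0.019, 0.0]
wrist_force: [0.3, 0.2, 0.4]
width: 0.0507
```

```bash
python3 fitjar.py p3 .574,-.0735,0
```

```text
t 6.45 tcp [ 0.5711 -0.1302  0.0502] q [-0.001  1.    -0.019  0.   ] F [0.3 0.2 0.4] w 0.0507
```

View pics/p3a.png

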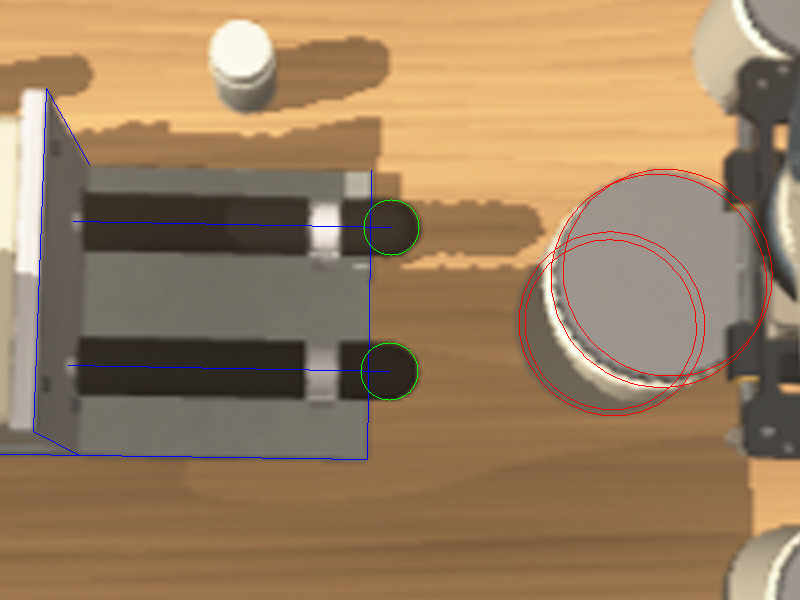

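View pics/p3b.png

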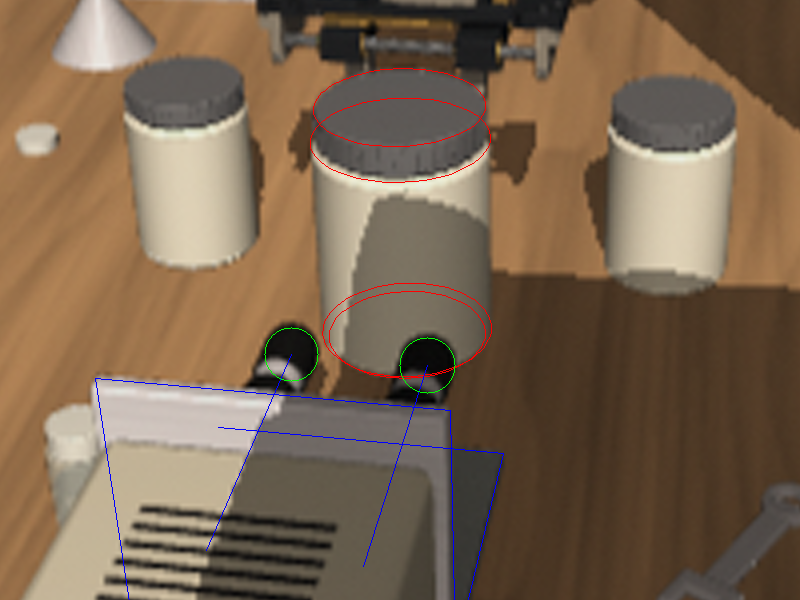

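Call:
move_arm(
  targets=[
    {"offset":[0.002,-0.006,0],"angular":[0,0,0],"jaw":55},
    {"offset":[0.002,-0.008,0.02],"angular":[0,0,0],"jaw":55},
    {"offset":[0.002,-0.008,0.036],"angular":[0,0,0],"jaw":55},
    {"offset":[0.002,-0.004,0.036],"angular":[0,0,0],"jaw":55},
    {"offset":[0.002,0,0.036],"angular":[0,0,0],"jaw":55},
    {"offset":[0.002,0,0.036],"angular":[0,0,0],"jaw":55},
  ],
)

```text
time_s: 7.15
tcp_pos: [0.5722, -0.1301, 0.0853]
orientation: [-0.001, 1.0, -0.018, -0.0]
wrist_force: [-1.3, -1.2, 1.1]
width: 0.0506
```

Call:
move_arm(
  targets=[
    {"offset":[0,0.0055,0.004],"angular":[0,0,0],"jaw":55},
    {"offset":[0,0.0098,0.0084],"angular":[0,0,0],"jaw":55},
    {"offset":[0.0003,0.014,0.0124],"angular":[0,0,0],"jaw":55},
    {"offset":[0.0005,0.0183,0.0161],"angular":[0,0,0],"jaw":55},
    {"offset":[0.0005,0.0183,0.0161],"angular":[0,0,0],"jaw":55},
  ],
)

```text
time_s: 7.65
tcp_pos: [0.5732, -0.1112, 0.1021]
orientation: [-0.001, 1.0, -0.018, 0.0]
wrist_force: [0.4, -0.8, -0.3]
width: 0.0503
```

```bash
python3 fitjar.py p4 .5746,-.0727,0.009 10
```

```text
t 7.65 tcp [ 0.5732 -0.1112  0.1021] q [-0.001  1.    -0.018  0.   ] F [ 0.4 -0.8 -0.3] w 0.0503
```

View pics/p4a.png

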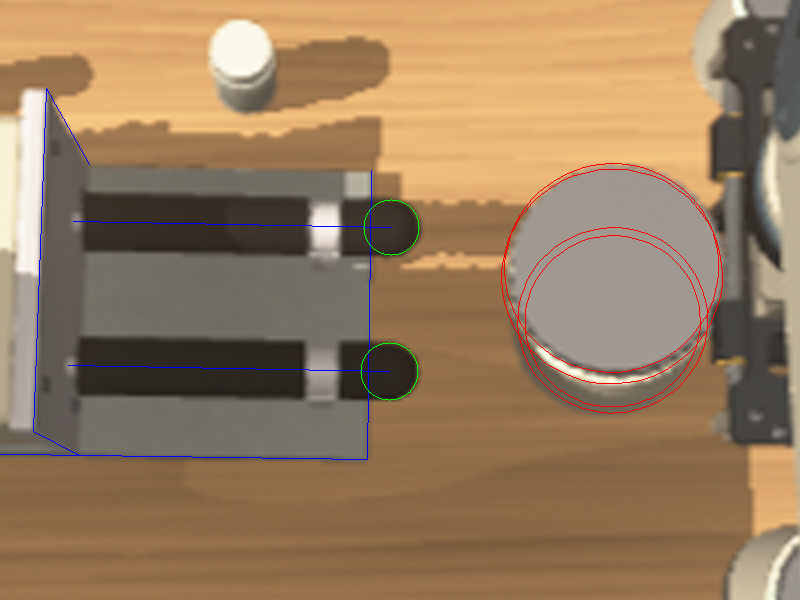

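View pics/p4b.png

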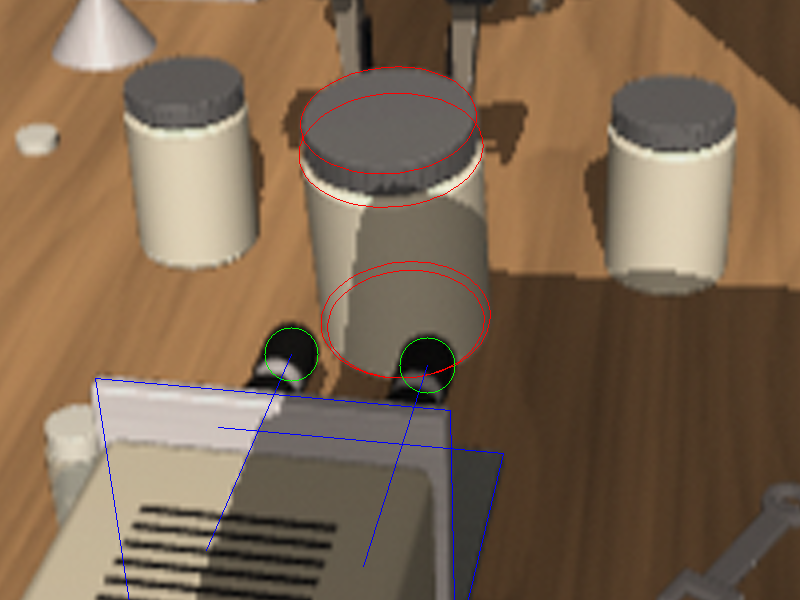

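Call:
move_arm(
  targets=[
    {"offset":[0,0.0039,0.0028],"angular":[0,0,0],"jaw":55},
    {"offset":[0.0002,0.0085,0.0062],"angular":[0,0,0],"jaw":55},
    {"offset":[0.0003,0.0133,0.0092],"angular":[0,0,0],"jaw":55},
    {"offset":[0.0005,0.0182,0.012],"angular":[0,0,0],"jaw":55},
    {"offset":[0.0007,0.0234,0.0145],"angular":[0,0,0],"jaw":55},
    {"offset":[0.0009,0.0285,0.0168],"angular":[0,0,0],"jaw":55},
    {"offset":[0.001,0.0317,0.018],"angular":[0,0,0],"jaw":55},
    {"offset":[0.001,0.0317,0.018],"angular":[0,0,0],"jaw":55},
  ],
)

```text
time_s: 8.55
tcp_pos: [0.574, -0.0794, 0.1198]
orientation: [-0.001, 1.0, -0.018, -0.0]
wrist_force: [-0.0, -1.4, -0.2]
width: 0.0507
```

```bash
python3 - <<'E'
from h import *
st()
th=np.deg2rad(26); ax=(.036*np.sin(th),np.sin(th),np.cos(th))
foot=(.5746,-.0207-.051*np.cos(th),.051*np.sin(th))
a=viewer.capture('top');b=viewer.capture('side')
ims=[]
for c,(x0,y0,x1,y1) in((a,(290,100,430,250)),(b,(250,110,390,260))):
    o=big(c,4);jarlines(c,foot,ax,o);milllines(c,o);ims.append(cv2.resize(o[y0*4:y1*4,x0*4:x1*4],(400,429)))
cv2.imwrite('pics/p5.png',np.hstack(ims))
E
```

```text
t 8.55 tcp [ 0.574  -0.0794  0.1198] q [-0.001  1.    -0.018 -0.   ] F [-0.  -1.4 -0.2] w 0.0507
```

View pics/p5.png

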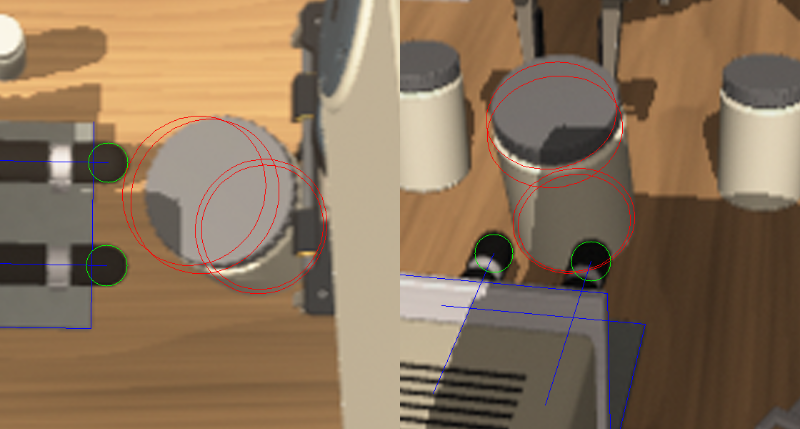

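```bash
python3 - <<'E'
from h import *
a=viewer.capture('top');b=viewer.capture('side')
rows=[]
for d,py in((17,-.0207),(20,-.0207),(20,-.025)):
    th=np.deg2rad(d); ax=(.036*np.sin(th),np.sin(th),np.cos(th)); foot=(.5746,py-.051*np.cos(th),.051*np.sin(th)); ims=[]
    for c,(x0,y0,x1,y1) in((a,(300,120,400,220)),(b,(260,120,360,220))):
        o=big(c,4);jarlines(c,foot,ax,o);ims.append(cv2.resize(o[y0*4:y1*4,x0*4:x1*4],(266,266)))
    rows.append(np.vstack(ims))
cv2.imwrite('pics/p6.png',np.hstack(rows))
E
```

```text
(no output)
```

View pics/p6.png

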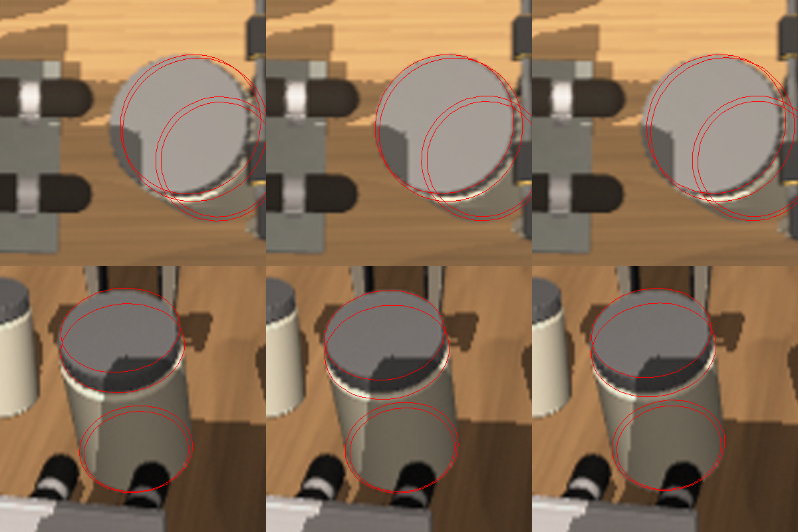

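```bash
cat > fit.py <<'E'
from h import *
from scipy.ndimage import map_coordinates
from scipy.spatial import ConvexHull
# fit px, foot-edge pivot y, lean th ; pivot on bench at ring r=.051 (zp height)
def circ(foot,ax,l,r,a):
    ax=np.array(ax)/np.linalg.norm(ax);e1=np.cross(ax,[1,0,.001]);e1/=np.linalg.norm(e1);e2=np.cross(ax,e1)
    return np.array(foot)+l*ax+r*(np.outer(np.cos(a),e1)+np.outer(np.sin(a),e2))
def pose(px,py,pz,d):
    th=np.deg2rad(d);ax=np.array((.036*np.sin(th),np.sin(th),np.cos(th)));foot=np.array((px,py-.051*np.cos(th),pz+.051*np.sin(th)));return foot,ax
def sil(c,foot,ax):
    P=np.vstack([circ(foot,ax,l,r,np.linspace(0,2*np.pi,90)) for l,r in((.165,.052),(.143,.052),(.143,.055),(.004,.055),(0,.051))])
    q=proj(c,P);return q[ConvexHull(q).vertices]
def mask(c,q):
    m=np.zeros((400*4,640*4),np.uint8);cv2.fillPoly(m,[np.int32(q*4+2)],255);return m
def grad(c):
    g=cv2.GaussianBlur(np.array(c['pixels']).astype(np.float32),(0,0),1.0)
    gx=cv2.Sobel(g,cv2.CV_32F,1,0);gy=cv2.Sobel(g,cv2.CV_32F,0,1)
    return np.minimum(np.sqrt((gx**2+gy**2).sum(2)),200)
def score(cs,gs,p):
    foot,ax=pose(*p);s=0
    for c,g in zip(cs,gs):
        q=proj(c,circ(foot,ax,.165,.052,np.linspace(0,2*np.pi,120)))
        s+=map_coordinates(g,[q[:,1],q[:,0]],order=1).mean()
        h=sil(c,foot,ax);h=np.vstack([h,h[:1]]);t=np.linspace(0,1,8)[:-1]
        q=np.vstack([h[i]+np.outer(t,h[i+1]-h[i]) for i in range(len(h)-1)])
        L=np.r_[0,np.cumsum(np.linalg.norm(np.diff(q,axis=0),axis=1))];u=np.linspace(0,L[-1],200)
        q=np.c_[np.interp(u,L,q[:,0]),np.interp(u,L,q[:,1])]
        s+=map_coordinates(g,[q[:,1],q[:,0]],order=1).mean()
    return s
def fit(cs,p0,free=(1,1,0,1),verbose=True):
    from scipy.optimize import differential_evolution
    gs=[grad(c) for c in cs];idx=[i for i in range(4) if free[i]]
    sp=np.array([.008,.02,.03,14.])
    def f(v):
        p=list(p0)
        for i,x in zip(idx,v):p[i]=x
        return -score(cs,gs,p)
    r=differential_evolution(f,[(p0[i]-sp[i],p0[i]+sp[i]) for i in idx],popsize=10,maxiter=25,seed=1,tol=1e-6)
    p=list(p0)
    for i,x in zip(idx,r.x):p[i]=float(x)
    print('fit px,py,pz,th',np.round(p,4),'score',round(-r.fun,1));return p
def show(cs,p,n):
    foot,ax=pose(*p);ims=[]
    for c in cs:
        o=big(c,4);jarlines(c,foot,ax,o);milllines(c,o)
        m=np.mean(proj(c,[foot,foot+.165*ax]),axis=0);x=int(m[0]*4)-260;y=int(m[1]*4)-260;x=max(x,0);y=max(y,0)
        ims.append(cv2.resize(o[y:y+520,x:x+520],(400,400)))
    cv2.imwrite('pics/'+n,np.hstack(ims))
E
python3 - <<'E'
from fit import *
a=viewer.capture('top');b=viewer.capture('side')
p=fit([a,b],(.5746,-.0207,0,22));show([a,b],p,'f1.png')
fit([a],(.5746,-.0207,0,22));fit([b],(.5746,-.0207,0,22))
E
```

```text
fit px,py,pz,th [ 0.575  -0.021   0.     20.0482] score 621.1
fit px,py,pz,th [ 0.5749 -0.0209  0.     20.1053] score 317.2
fit px,py,pz,th [ 0.5729 -0.0298  0.     25.6707] score 312.7
```

View pics/f1.png

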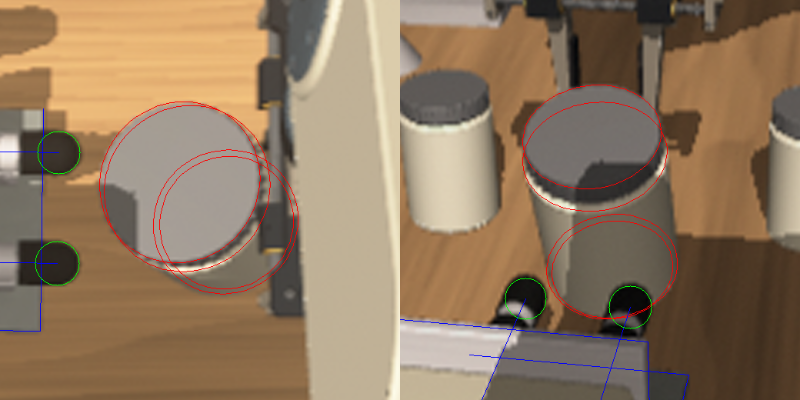

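```bash
python3 - <<'E'
from fit import *
a=viewer.capture('top');b=viewer.capture('side');s=manip.get_state();print(np.round(s['joints'],4),np.round(s['tcp_pos'],4))
p=fit([a,b],(.5746,-.0207,0.01,22),(1,1,1,1))
gs=[grad(a),grad(b)]
for q in((.575,-.021,0,20),(.575,-.021,0,22),(.575,-.021,0,24),(.575,-.025,0,22),(.575,-.028,0,24)): print(q,[round(score([c],[g],q)) for c,g in((a,gs[0]),(b,gs[1]))])
# fingers
for c,n in((a,'a'),(b,'b')):
    o=big(c,4)
    T=np.array(s['tcp_pos'])
    for dx in(-.0253,.0253):
        for dy in(-.01,.01):
            L=proj(c,[T+[dx,dy,0],T+[dx,dy,.09]]);cv2.polylines(o,[np.int32(L*4+2)],False,(0,255,0),1)
    m=proj(c,[T])[0]*4;x,y=int(m[0])-250,max(0,int(m[1])-350);cv2.imwrite(f'pics/g1{n}.png',o[y:y+600,x:x+500])
E
python3 -c "
import cv2,numpy as np;a=[cv2.imread(f'pics/g1{n}.png') for n in 'ab'];h=min(i.shape[0] for i in a);cv2.imwrite('pics/g1.png',cv2.resize(np.hstack([i[:h] for i in a]),None,fx=.8,fy=.8))"
```

```text
[-0.1427  0.3485  1.7888  0.0025  1.005  -0.1074] [ 0.5739 -0.0801  0.1195]
fit px,py,pz,th [ 5.74700e-01 -1.93000e-02  1.60000e-03  1.95937e+01] score 625.5
(0.575, -0.021, 0, 20) [317, 305]
(0.575, -0.021, 0, 22) [215, 280]
(0.575, -0.021, 0, 24) [151, 273]
(0.575, -0.025, 0, 22) [308, 292]
(0.575, -0.028, 0, 24) [236, 293]
```

View pics/g1.png

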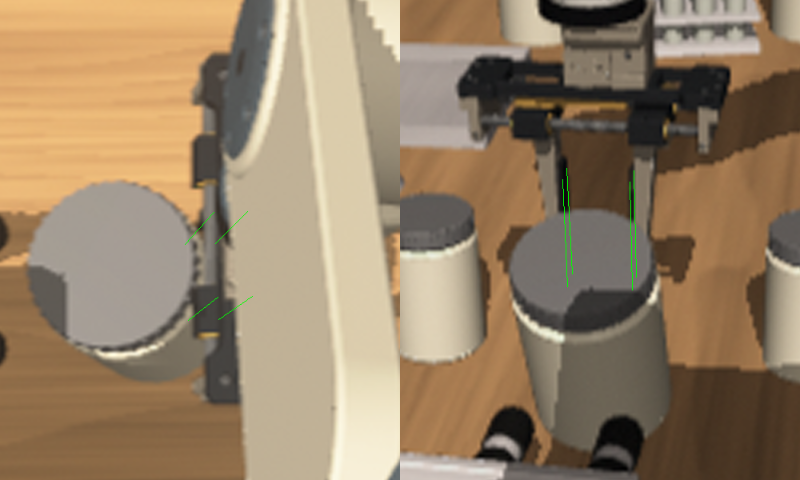

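The lean is about 20° and the pivot has held, but the fingers touch the wall about 20 mm above their tips. I'll recompute the arc for that contact height and continue.

Call:
move_arm(
  targets=[
    {"offset":[0.0001,0.005,0.0015],"angular":[0,0,0],"jaw":55},
    {"offset":[0.0002,0.01,0.003],"angular":[0,0,0],"jaw":55},
    {"offset":[0.0004,0.015,0.0045],"angular":[0,0,0],"jaw":55},
    {"offset":[0.0006,0.02,0.0055],"angular":[0,0,0],"jaw":55},
    {"offset":[0.0007,0.024,0.0065],"angular":[0,0,0],"jaw":55},
    {"offset":[0.0008,0.027,0.007],"angular":[0,0,0],"jaw":55},
    {"offset":[0.0008,0.027,0.007],"angular":[0,0,0],"jaw":55},
  ],
)

```text
time_s: 9.65
tcp_pos: [0.5747, -0.0526, 0.1266]
orientation: [-0.001, 1.0, -0.018, -0.0]
wrist_force: [-0.3, -0.4, -0.2]
width: 0.0503
```

```bash
python3 - <<'E'
from fit import *
st();a=viewer.capture('top');b=viewer.capture('side')
p=fit([a,b],(.5746,-.0207,0,28));show([a,b],p,'f2.png')
E
```

```text
t 9.65 tcp [ 0.5747 -0.0526  0.1266] q [-0.001  1.    -0.018 -0.   ] F [-0.3 -0.4 -0.2] w 0.0503
fit px,py,pz,th [ 5.75000e-01 -1.45000e-02  0.00000e+00  2.79544e+01] score 577.0
```

View pics/f2.png

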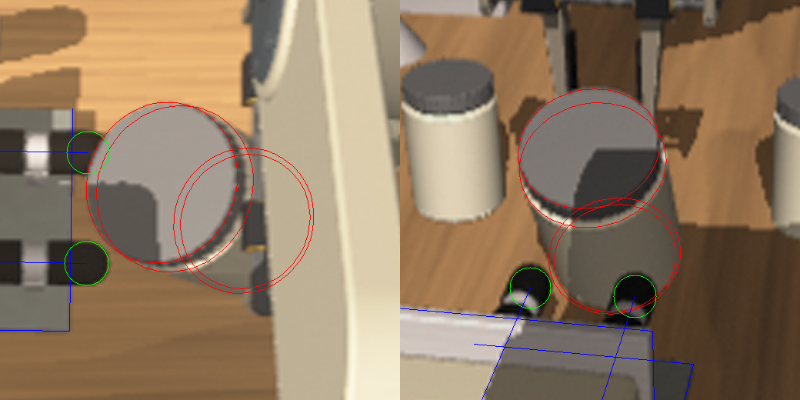

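Call:
move_arm(
  targets=[
    {"offset":[0.0001,0.003,0.0006],"angular":[0,0,0],"jaw":55},
    {"offset":[0.0002,0.006,0.001],"angular":[0,0,0],"jaw":55},
    {"offset":[0.0003,0.009,0.0014],"angular":[0,0,0],"jaw":55},
    {"offset":[0.0004,0.012,0.0018],"angular":[0,0,0],"jaw":55},
    {"offset":[0.0005,0.015,0.002],"angular":[0,0,0],"jaw":55},
    {"offset":[0.0005,0.015,0.002],"angular":[0,0,0],"jaw":55},
  ],
)

```text
time_s: 10.35
tcp_pos: [0.5752, -0.0377, 0.1285]
orientation: [-0.001, 1.0, -0.018, -0.0]
wrist_force: [-0.6, -0.6, 0.1]
width: 0.0506
```

```bash
python3 - <<'E'
from fit import *
st();a=viewer.capture('top');b=viewer.capture('side')
p=fit([a,b],(.5746,-.017,0,35));show([a,b],p,'f3.png')
E
```

```text
t 10.35 tcp [ 0.5752 -0.0377  0.1285] q [-0.001  1.    -0.018 -0.   ] F [-0.6 -0.6  0.1] w 0.0506
fit px,py,pz,th [ 5.76800e-01 -1.96000e-02  0.00000e+00  4.31918e+01] score 522.1
```

View pics/f3.png

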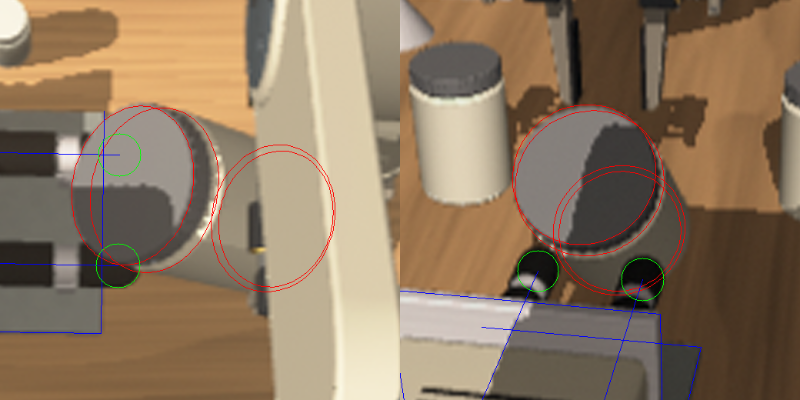

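The jar now leans on both noses at about 44–45°. Next I retreat and turn the tool to point forward, about 25° below level.

Call:
move_arm(
  targets=[
    {"offset":[0,-0.005,0.02],"angular":[0,0,0],"jaw":50},
    {"offset":[0,-0.03,0.05],"angular":[0,0,0],"jaw":45},
    {"offset":[0,-0.065,0.08],"angular":[0,0,0],"jaw":39},
    {"offset":[0,-0.105,0.11],"angular":[0,0,0],"jaw":39},
    {"offset":[0,-0.145,0.13],"angular":[0.1,0,0],"jaw":39},
    {"offset":[0,-0.185,0.14],"angular":[0.2,-0.01,0],"jaw":39},
    {"offset":[0,-0.22,0.14],"angular":[0.3,-0.01,0],"jaw":39},
    {"offset":[0,-0.23,0.14],"angular":[0.4,-0.014,0],"jaw":39},
  ],
)

```text
time_s: 11.25
tcp_pos: [0.5751, -0.2721, 0.2693]
orientation: [-0.201, 0.979, -0.019, 0.005]
wrist_force: [0.6, 1.4, -0.6]
width: 0.0358
```

Call:
move_arm(
  targets=[
    {"offset":[0,0,0],"angular":[0.14,-0.005,0],"jaw":39},
    {"offset":[0,0,0],"angular":[0.27,-0.01,0],"jaw":39},
    {"offset":[0,0,0],"angular":[0.4,-0.014,0],"jaw":39},
    {"offset":[0,0,0],"angular":[0.53,-0.019,0],"jaw":39},
    {"offset":[0,0,0],"angular":[0.66,-0.024,0],"jaw":39},
    {"offset":[0,0,0],"angular":[0.73,-0.027,0],"jaw":39},
    {"offset":[0,0,0],"angular":[0.73,-0.027,0],"jaw":39},
    {"offset":[0,0,0],"angular":[0.73,-0.027,0],"jaw":39},
  ],
)

```text
time_s: 12.05
tcp_pos: [0.5751, -0.2724, 0.2688]
orientation: [-0.537, 0.844, -0.017, 0.011]
wrist_force: [-0.3, -0.5, 0.3]
width: 0.036
```

```bash
python3 - <<'E'
from fit import *
s=st();print(np.round(s['joints'],3));print(rot(s['orientation']).as_matrix().round(3))
a=viewer.capture('top');b=viewer.capture('side');save(a,'r1a.png');save(b,'r1b.png')
p=fit([a,b],(.5746,-.019,0,40));show([a,b],p,'f4.png')
E
```

```text
t 12.05 tcp [ 0.5751 -0.2724  0.2688] q [-0.537  0.844 -0.017  0.011] F [-0.3 -0.5  0.3] w 0.036
[-0.844  0.811  1.167  0.77   2.017 -0.787]
[[ 0.999 -0.017  0.036]
 [-0.04  -0.424  0.905]
 [-0.    -0.906 -0.424]]
fit px,py,pz,th [ 5.74800e-01 -2.08000e-02  0.00000e+00  4.46732e+01] score 553.0
```

View pics/r1a.png

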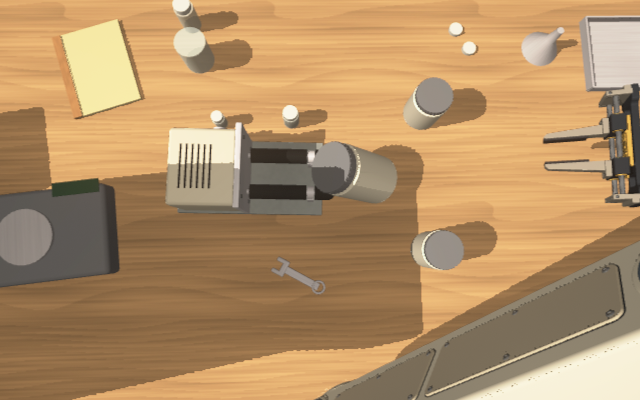

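View pics/f4.png

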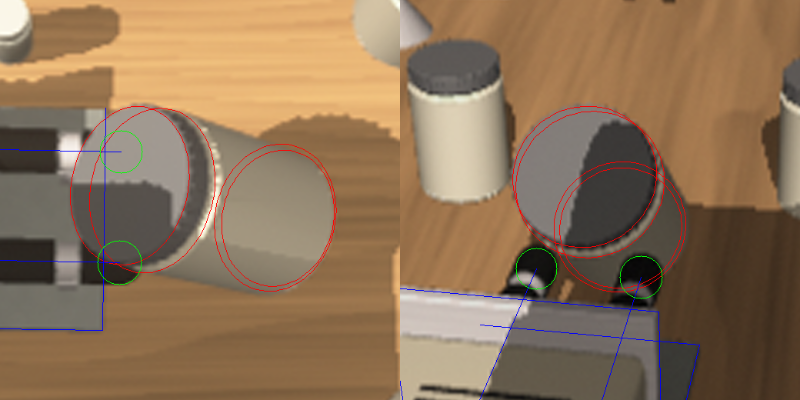

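Call:
move_arm(
  targets=[
    {"offset":[0,0,-0.045],"angular":[0,0,0],"jaw":39},
    {"offset":[0,0,-0.09],"angular":[0,0,0],"jaw":39},
    {"offset":[-0.001,0,-0.13],"angular":[0,0,0],"jaw":39},
    {"offset":[-0.002,0.01,-0.17],"angular":[0,0,0],"jaw":39},
    {"offset":[-0.003,0.03,-0.205],"angular":[0,0,0],"jaw":39},
    {"offset":[-0.003,0.06,-0.223],"angular":[0,0,0],"jaw":39},
    {"offset":[-0.003,0.092,-0.224],"angular":[0,0,0],"jaw":39},
    {"offset":[-0.003,0.092,-0.224],"angular":[0,0,0],"jaw":39},
  ],
)

```text
time_s: 12.95
tcp_pos: [0.5724, -0.1762, 0.0474]
orientation: [-0.536, 0.844, -0.014, 0.01]
wrist_force: [0.4, 0.1, -0.4]
width: 0.036
```

```bash
python3 - <<'E'
from fit import *
s=st();print(np.round(s['joints'],3))
a=viewer.capture('top');b=viewer.capture('side');ims=[]
for c,(x0,y0,x1,y1) in((a,(300,80,500,280)),(b,(200,50,400,250))):
    ims.append(cv2.resize(big(c,2)[2*y0:2*y1,2*x0:2*x1],(400,400)))
cv2.imwrite('pics/h1.png',np.hstack(ims))
E
```

```text
t 12.95 tcp [ 0.5724 -0.1762  0.0474] q [-0.536  0.844 -0.014  0.01 ] F [ 0.4  0.1 -0.4] w 0.036
[-0.762  0.978  1.396  0.748  1.682 -1.023]
```

View pics/h1.png

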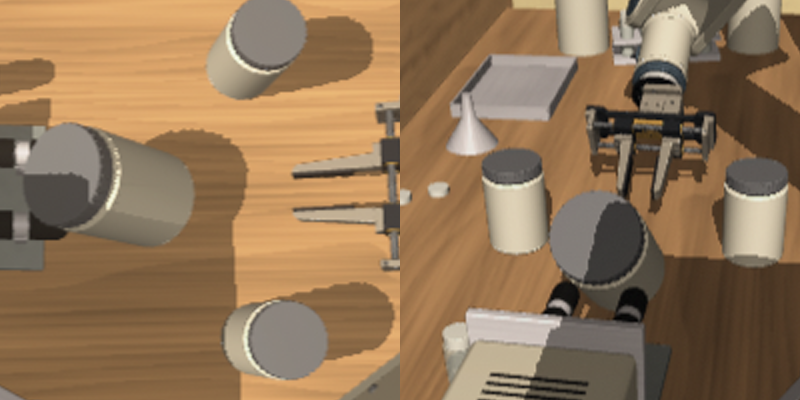

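Call:
move_arm(
  targets=[
    {"offset":[0.001,0.02,-0.001],"angular":[0,0,0],"jaw":39},
    {"offset":[0.0015,0.045,-0.001],"angular":[0,0,0],"jaw":39},
    {"offset":[0.002,0.065,-0.001],"angular":[0,0,0],"jaw":39},
    {"offset":[0.0025,0.08,-0.001],"angular":[0,0,0],"jaw":39},
    {"offset":[0.0025,0.085,-0.001],"angular":[0,0,0],"jaw":39},
    {"offset":[0.0025,0.088,-0.001],"angular":[0,0,0],"jaw":39},
    {"offset":[0.0025,0.088,-0.001],"angular":[0,0,0],"jaw":39},
  ],
)

```text
time_s: 13.75
tcp_pos: [0.5762, -0.0925, 0.0472]
orientation: [-0.534, 0.845, -0.014, 0.012]
wrist_force: [0.0, -0.4, 0.8]
width: 0.0357
```

Call:
move_arm(
  targets=[
    {"offset":[-0.0005,0.004,0],"angular":[0,0,0],"jaw":39},
    {"offset":[-0.001,0.008,0],"angular":[0,0,0],"jaw":39},
    {"offset":[-0.001,0.01,0],"angular":[0,0,0],"jaw":39},
    {"offset":[-0.001,0.01,0],"angular":[0,0,0],"jaw":39},
  ],
)

```text
time_s: 14.15
tcp_pos: [0.575, -0.0823, 0.0471]
orientation: [-0.534, 0.845, -0.014, 0.012]
wrist_force: [1.0, 0.5, -0.2]
width: 0.0356
```

Call:
move_arm(
  targets=[
    {"offset":[0,0.002,0],"angular":[0,0,0],"jaw":39},
    {"offset":[0,0.004,0],"angular":[0,0,0],"jaw":39},
    {"offset":[0,0.004,0],"angular":[0,0,0],"jaw":39},
  ],
)

```text
time_s: 14.45
tcp_pos: [0.575, -0.078, 0.0471]
orientation: [-0.535, 0.845, -0.014, 0.012]
wrist_force: [0.2, 0.1, -0.3]
width: 0.0356
```

```bash
python3 - <<'E'
from fit import *
s=st()
a=viewer.capture('top');b=viewer.capture('side');p=fit([a,b],(.5746,-.019,0,42));show([a,b],p,'h2.png')
E
```

```text
t 14.45 tcp [ 0.575  -0.078   0.0471] q [-0.535  0.845 -0.014  0.012] F [ 0.2  0.1 -0.3] w 0.0356
fit px,py,pz,th [ 5.7470e-01 -2.0600e-02  0.0000e+00  4.4562e+01] score 556.9
```

View pics/h2.png

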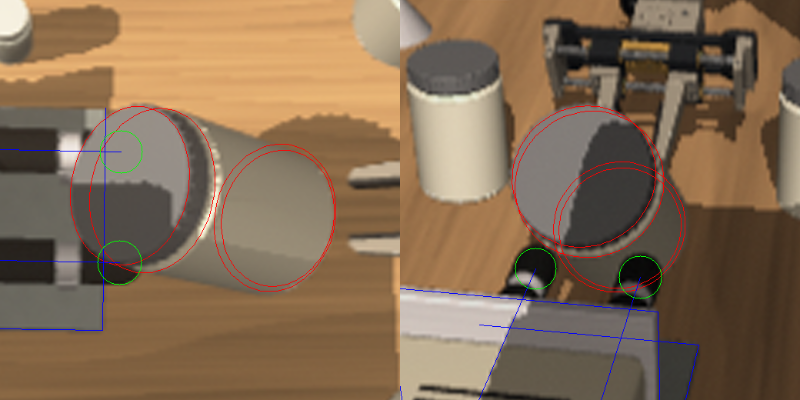

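Call:
move_arm(
  targets=[
    {"offset":[0,0,0.004],"angular":[0,0,0],"jaw":39},
    {"offset":[0,0,0.006],"angular":[0,0,0],"jaw":39},
    {"offset":[0,0.002,0.006],"angular":[0,0,0],"jaw":39},
    {"offset":[0,0.004,0.006],"angular":[0,0,0],"jaw":39},
    {"offset":[0,0.004,0.006],"angular":[0,0,0],"jaw":39},
  ],
)

```text
time_s: 15.05
tcp_pos: [0.5749, -0.0738, 0.0531]
orientation: [-0.535, 0.845, -0.014, 0.012]
wrist_force: [-0.0, 0.1, 0.5]
width: 0.0358
```

Call:
move_arm(
  targets=[
    {"offset":[0,0.0015,0],"angular":[0,0,0],"jaw":39},
    {"offset":[0,0.003,0],"angular":[0,0,0],"jaw":39},
    {"offset":[0,0.003,0],"angular":[0,0,0],"jaw":39},
  ],
)

```text
time_s: 15.35
tcp_pos: [0.5749, -0.0706, 0.0531]
orientation: [-0.535, 0.845, -0.014, 0.012]
wrist_force: [-0.2, -0.4, -0.1]
width: 0.0357
```

Call:
move_arm(
  targets=[
    {"offset":[0,0.0015,0],"angular":[0,0,0],"jaw":39},
    {"offset":[0,0.003,0],"angular":[0,0,0],"jaw":39},
    {"offset":[0,0.003,0],"angular":[0,0,0],"jaw":39},
  ],
)

```text
time_s: 15.65
tcp_pos: [0.5748, -0.0674, 0.0531]
orientation: [-0.535, 0.845, -0.014, 0.012]
wrist_force: [0.3, 0.0, -0.5]
width: 0.0358
```

```bash
python3 - <<'E'
from fit import *
a=viewer.capture('top');b=viewer.capture('side')
T=np.array((.5724,-.1762,.0474));z=np.array((.036,.905,-.424));x=np.array((.999,-.04,0))
for g in(0,.01,.02,.03): print(g,proj(a,[T-g*z+.018*x,T-g*z-.018*x]).round(1).tolist())
T=np.array(manip.get_state()['tcp_pos'])
p=fit([a,b],(.5746,-.019,0,42));ims=[]
o=big(b,4);
for s in(-.018,.018):
  for g in (0,.01,.02): cv2.circle(o,tuple(np.int32(proj(b,[T-g*z+s*x])[0]*4+2)),2,(0,255,0),-1)
m=proj(b,[T])[0]*4;ims.append(o[int(m[1])-200:int(m[1])+200,int(m[0])-200:int(m[0])+200])
o=big(a,4);
for s in(-.018,.018):
  for g in (0,.02,.04): cv2.circle(o,tuple(np.int32(proj(a,[T-g*z+s*x])[0]*4+2)),2,(0,255,0),-1)
m=proj(a,[T])[0]*4;ims.append(o[int(m[1])-200:int(m[1])+200,int(m[0])-200:int(m[0])+200])
cv2.imwrite('pics/i1.png',np.hstack(ims))
E
```

```text
0 [[430.7, 169.3], [431.0, 185.0]]
0.01 [[435.3, 169.1], [435.5, 184.8]]
0.02 [[439.8, 168.8], [440.1, 184.6]]
0.03 [[444.4, 168.5], [444.7, 184.4]]
fit px,py,pz,th [ 5.74700e-01 -2.07000e-02  0.00000e+00  4.45873e+01] score 557.1
```

View pics/i1.png

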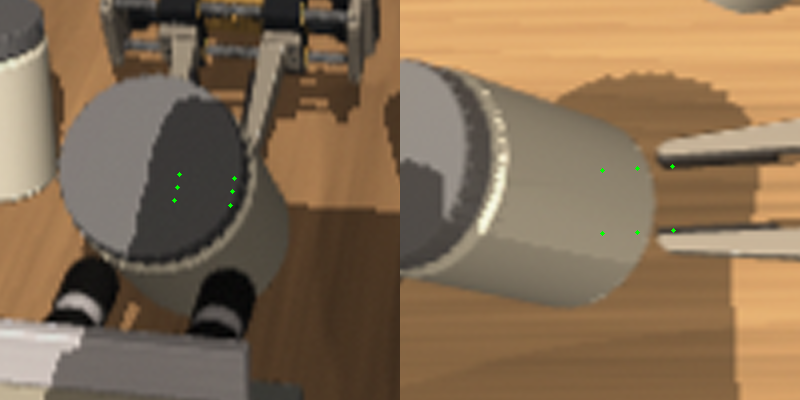

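The images put the real fingertips about 35 mm behind the reported TCP. That also explains the earlier contact height, so I allow for it now: lower first, then go forward.

Call:
move_arm(
  targets=[
    {"offset":[0,-0.01,-0.005],"angular":[0,0,0],"jaw":39},
    {"offset":[0,-0.012,-0.015],"angular":[0,0,0],"jaw":39},
    {"offset":[0,-0.008,-0.021],"angular":[0,0,0],"jaw":39},
    {"offset":[0,0,-0.021],"angular":[0,0,0],"jaw":39},
    {"offset":[0.0005,0.008,-0.021],"angular":[0,0,0],"jaw":39},
    {"offset":[0.0005,0.013,-0.021],"angular":[0,0,0],"jaw":39},
    {"offset":[0.0005,0.013,-0.021],"angular":[0,0,0],"jaw":39},
  ],
)

```text
time_s: 16.45
tcp_pos: [0.5752, -0.0534, 0.0324]
orientation: [-0.535, 0.845, -0.014, 0.011]
wrist_force: [0.5, -1.0, 0.3]
width: 0.0357
```

Call:
move_arm(
  targets=[
    {"offset":[0,0.0015,0],"angular":[0,0,0],"jaw":39},
    {"offset":[0,0.003,0],"angular":[0,0,0],"jaw":39},
    {"offset":[0,0.0045,0],"angular":[0,0,0],"jaw":39},
    {"offset":[0,0.0045,0],"angular":[0,0,0],"jaw":39},
  ],
)

```text
time_s: 16.85
tcp_pos: [0.5762, -0.0501, 0.032]
orientation: [-0.534, 0.846, -0.014, 0.012]
wrist_force: [0.5, -5.7, -1.6]
width: 0.036
```

Call:
move_arm(
  targets=[
    {"offset":[-0.0005,0.0015,0.003],"angular":[0,0,0],"jaw":39},
    {"offset":[-0.001,0.002,0.0065],"angular":[0,0,0],"jaw":39},
    {"offset":[-0.001,0.002,0.01],"angular":[0,0,0],"jaw":39},
    {"offset":[-0.001,0.002,0.0131],"angular":[0,0,0],"jaw":39},
    {"offset":[-0.001,0.002,0.0131],"angular":[0,0,0],"jaw":39},
  ],
)

```text
time_s: 17.35
tcp_pos: [0.5765, -0.0498, 0.0448]
orientation: [-0.532, 0.846, -0.014, 0.014]
wrist_force: [2.0, -6.0, -2.1]
width: 0.0359
```

```bash
cat >> fit.py <<'E'
def pose2(px,S,e0,th):
    # plane model: nose N, S dist, e0 extra height of axis above contact, th lean
    t=np.deg2rad(th);n=np.array((-np.cos(t),np.sin(t)));u=np.array((np.sin(t),np.cos(t)))
    f=np.array((0,.07))+(.05866+e0)*n-S*u
    return np.array((px+.036*(f[0]+.117),.0602+f[0],f[1])),np.array((.036*np.sin(t),np.sin(t),np.cos(t)))
def fit2(p0,n,free=(1,1,0,1)):
    global pose
    pose=pose2
    a=viewer.capture('top');b=viewer.capture('side')
    p=fit([a,b],p0,free);show([a,b],p,n);return p
E
python3 - <<'E'
from fit import *
st();fit2((.5746,.105,0,48),'k1.png')
E
```

```text
t 17.35 tcp [ 0.5765 -0.0498  0.0448] q [-0.532  0.846 -0.014  0.014] F [ 2.  -6.  -2.1] w 0.0359
fit px,py,pz,th [ 0.5744  0.1035  0.     48.9088] score 549.8
```

View pics/k1.png

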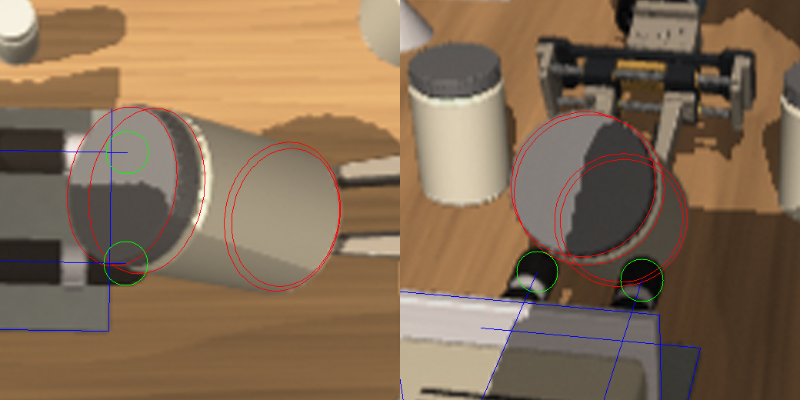

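Call:
move_arm(
  targets=[
    {"offset":[-0.0005,0.001,0.0062],"angular":[0,0,0],"jaw":39},
    {"offset":[-0.0005,0.002,0.0124],"angular":[0,0,0],"jaw":39},
    {"offset":[-0.0005,0.003,0.0185],"angular":[0,0,0],"jaw":39},
    {"offset":[-0.0005,0.0045,0.0246],"angular":[0,0,0],"jaw":39},
    {"offset":[-0.0005,0.006,0.0306],"angular":[0,0,0],"jaw":39},
    {"offset":[-0.0005,0.0078,0.0365],"angular":[0,0,0],"jaw":39},
    {"offset":[-0.0005,0.0078,0.0365],"angular":[0,0,0],"jaw":39},
  ],
)

```text
time_s: 18.15
tcp_pos: [0.5773, -0.0434, 0.0816]
orientation: [-0.531, 0.847, -0.014, 0.015]
wrist_force: [1.2, -6.4, -1.4]
width: 0.036
```

```bash
python3 - <<'E'
from fit import *
st();fit2((.5746,.102,0,62),'k2.png')
E
```

```text
t 18.15 tcp [ 0.5773 -0.0434  0.0816] q [-0.531  0.847 -0.014  0.015] F [ 1.2 -6.4 -1.4] w 0.036
fit px,py,pz,th [ 0.5744  0.1011  0.     63.2214] score 540.5
```

View pics/k2.png

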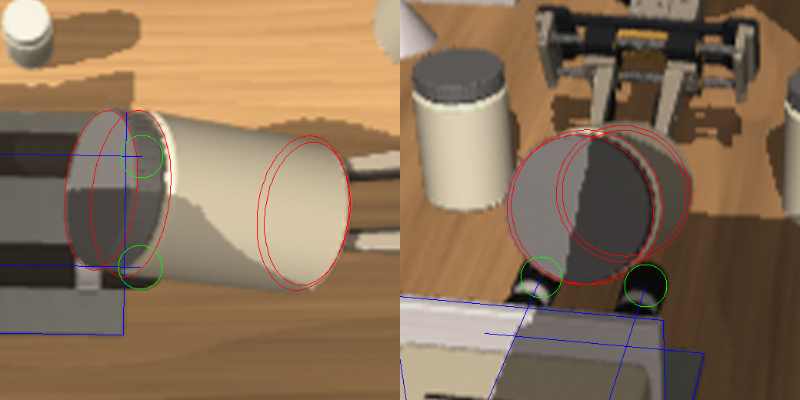

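Call:
move_arm(
  targets=[
    {"offset":[-0.0005,0.0022,0.0065],"angular":[0,0,0],"jaw":39},
    {"offset":[-0.0005,0.0045,0.012],"angular":[0,0,0],"jaw":39},
    {"offset":[-0.0005,0.007,0.018],"angular":[0,0,0],"jaw":39},
    {"offset":[-0.0005,0.0105,0.025],"angular":[0,0,0],"jaw":39},
    {"offset":[-0.0005,0.0137,0.031],"angular":[0,0,0],"jaw":39},
    {"offset":[-0.0005,0.0167,0.0363],"angular":[0,0,0],"jaw":39},
    {"offset":[-0.0005,0.02,0.0413],"angular":[0,0,0],"jaw":39},
    {"offset":[-0.0005,0.02,0.0413],"angular":[0,0,0],"jaw":39},
  ],
)

```text
time_s: 19.05
tcp_pos: [0.5777, -0.0242, 0.1234]
orientation: [-0.53, 0.847, -0.015, 0.017]
wrist_force: [1.8, -5.6, 2.5]
width: 0.0359
```

```bash
python3 - <<'E'
from fit import *
st();fit2((.5746,.1,0,80),'k3.png')
E
```

```text
t 19.05 tcp [ 0.5777 -0.0242  0.1234] q [-0.53   0.847 -0.015  0.017] F [ 1.8 -5.6  2.5] w 0.0359
fit px,py,pz,th [ 0.5749  0.1025  0.     84.7755] score 538.7
```

View pics/k3.png

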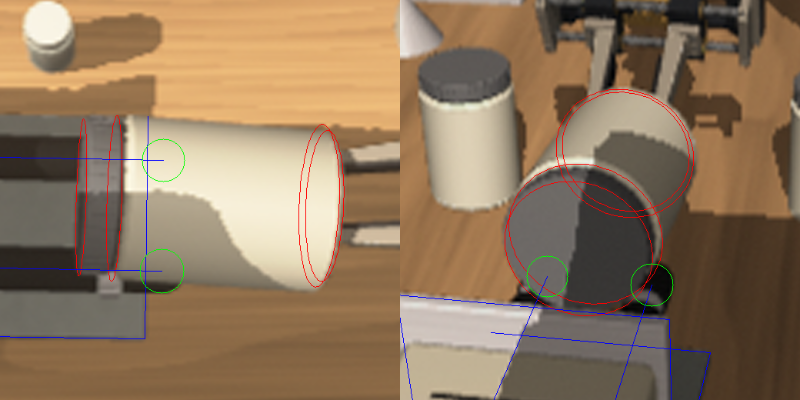

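Call:
move_arm(
  targets=[
    {"offset":[0,0.005,0.003],"angular":[0,0,0],"jaw":39},
    {"offset":[0,0.011,0.0055],"angular":[0,0,0],"jaw":39},
    {"offset":[0,0.017,0.0075],"angular":[0,0,0],"jaw":39},
    {"offset":[0,0.023,0.009],"angular":[0,0,0],"jaw":39},
    {"offset":[0,0.029,0.0092],"angular":[0,0,0],"jaw":39},
    {"offset":[0,0.035,0.0092],"angular":[0,0,0],"jaw":39},
    {"offset":[0,0.035,0.0092],"angular":[0,0,0],"jaw":39},
  ],
)

```text
time_s: 19.85
tcp_pos: [0.5777, 0.0108, 0.132]
orientation: [-0.53, 0.847, -0.015, 0.017]
wrist_force: [0.2, -1.4, 0.3]
width: 0.0356
```

```bash
python3 - <<'E'
from fit import *
st();fit2((.5746,.072,0,86),'k4.png')
E
```

```text
t 19.85 tcp [0.5777 0.0108 0.132 ] q [-0.53   0.847 -0.015  0.017] F [ 0.2 -1.4  0.3] w 0.0356
fit px,py,pz,th [ 0.5751  0.092   0.     83.7427] score 520.1
```

View pics/k4.png

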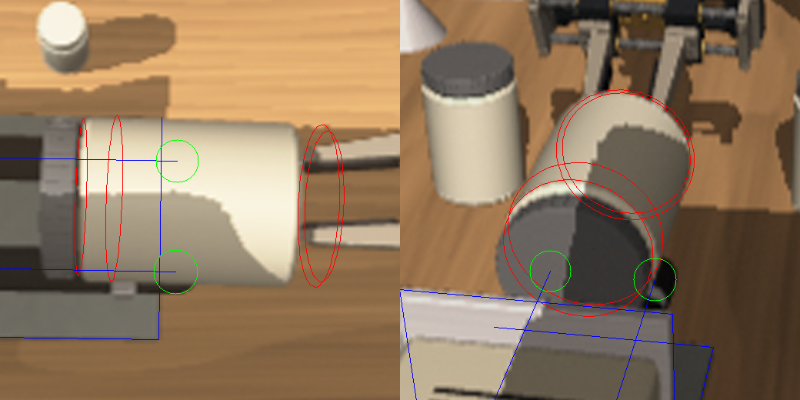

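```bash
python3 - <<'E'
from fit import *
fit2((.5746,.06,0,88),'k5.png')
E
```

```text
fit px,py,pz,th [5.73500e-01 6.81000e-02 0.00000e+00 8.43532e+01] score 492.5
```

View pics/k5.png

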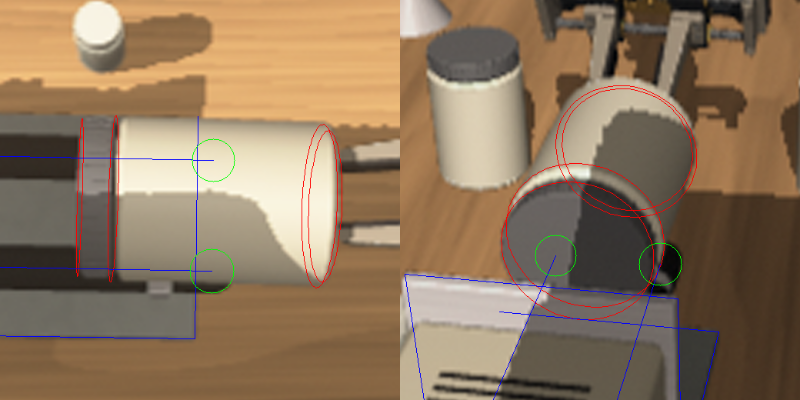

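Call:
move_arm(
  targets=[
    {"offset":[0,0.008,0],"angular":[0,0,0],"jaw":39},
    {"offset":[0.0003,0.016,0],"angular":[0,0,0],"jaw":39},
    {"offset":[0.0006,0.024,0],"angular":[0,0,0],"jaw":39},
    {"offset":[0.0009,0.032,0],"angular":[0,0,0],"jaw":39},
    {"offset":[0.0012,0.04,0],"angular":[0,0,0],"jaw":39},
    {"offset":[0.0015,0.048,0],"angular":[0,0,0],"jaw":39},
    {"offset":[0.0018,0.056,0],"angular":[0,0,0],"jaw":39},
    {"offset":[0.002,0.06,0],"angular":[0,0,0],"jaw":39},
  ],
)

```text
time_s: 20.85
tcp_pos: [0.5792, 0.0715, 0.1318]
orientation: [-0.531, 0.847, -0.015, 0.016]
wrist_force: [1.6, -4.3, 2.3]
width: 0.036
```

```bash
python3 - <<'E'
from fit import *
st();fit2((.5746,.01,0,88),'k6.png')
E
```

```text
t 20.85 tcp [0.5792 0.0715 0.1318] q [-0.531  0.847 -0.015  0.016] F [ 1.6 -4.3  2.3] w 0.036
fit px,py,pz,th [5.72300e-01 3.00000e-02 0.00000e+00 8.34072e+01] score 501.9
```

View pics/k6.png

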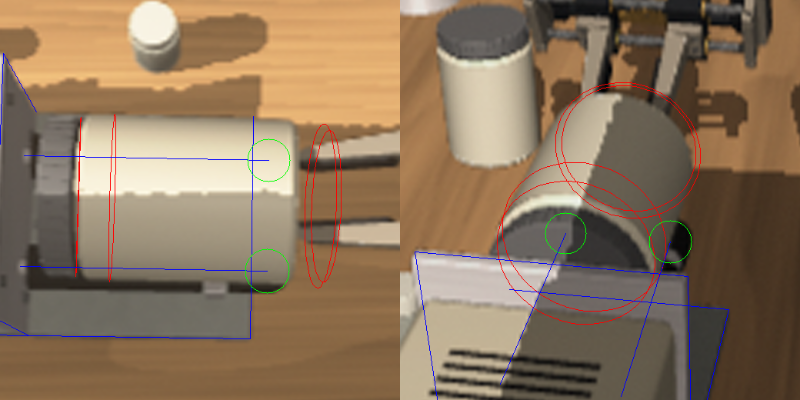

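Call:
move_arm(
  targets=[
    {"offset":[0,0.006,0],"angular":[0,0,0],"jaw":39},
    {"offset":[0.0003,0.012,0],"angular":[0,0,0],"jaw":39},
    {"offset":[0.0005,0.017,0],"angular":[0,0,0],"jaw":39},
    {"offset":[0.0005,0.02,0],"angular":[0,0,0],"jaw":39},
    {"offset":[0.0005,0.022,0],"angular":[0,0,0],"jaw":39},
  ],
)

```text
time_s: 21.45
tcp_pos: [0.5793, 0.0938, 0.1317]
orientation: [-0.531, 0.847, -0.014, 0.016]
wrist_force: [1.3, -4.2, 1.7]
width: 0.0358
```

Call:
move_arm(
  targets=[
    {"offset":[0,0.001,0],"angular":[0,0,0],"jaw":39},
    {"offset":[0,0.002,0],"angular":[0,0,0],"jaw":39},
    {"offset":[0,0.002,0],"angular":[0,0,0],"jaw":39},
  ],
)

```text
time_s: 21.75
tcp_pos: [0.5794, 0.0958, 0.1317]
orientation: [-0.531, 0.847, -0.014, 0.016]
wrist_force: [1.1, -3.3, 0.7]
width: 0.0358
```

Call:
move_arm(
  targets=[
    {"offset":[0,0.001,0],"angular":[0,0,0],"jaw":39},
    {"offset":[0,0.002,0],"angular":[0,0,0],"jaw":39},
    {"offset":[0,0.002,0],"angular":[0,0,0],"jaw":39},
  ],
)

```text
time_s: 22.05
tcp_pos: [0.5801, 0.0965, 0.1314]
orientation: [-0.53, 0.848, -0.015, 0.016]
wrist_force: [-0.5, -12.2, 1.3]
width: 0.0361
```

```bash
cat > final.py <<'E'
from h import *
import sys
st();a=viewer.capture('top');b=viewer.capture('side')
d=np.array([.036,1,0])/np.hypot(.036,1);f=np.array([.5794,.0602,.1287])+float(sys.argv[2])*d
ims=[]
for c,(x0,y0) in((a,(230,110)),(b,(220,110))):
    o=big(c,4);o1=o.copy();jarlines(c,f,d,o);milllines(c,o);ims.append(np.vstack([o1[y0*4:y0*4+480,x0*4:x0*4+520],o[y0*4:y0*4+480,x0*4:x0*4+520]]))
cv2.imwrite('pics/'+sys.argv[1],cv2.resize(np.hstack(ims),None,fx=.6,fy=.6))
E
python3 final.py m1.png .01
```

```text
t 22.05 tcp [0.5801 0.0965 0.1314] q [-0.53   0.848 -0.015  0.016] F [ -0.5 -12.2   1.3] w 0.0361
```

View pics/m1.png

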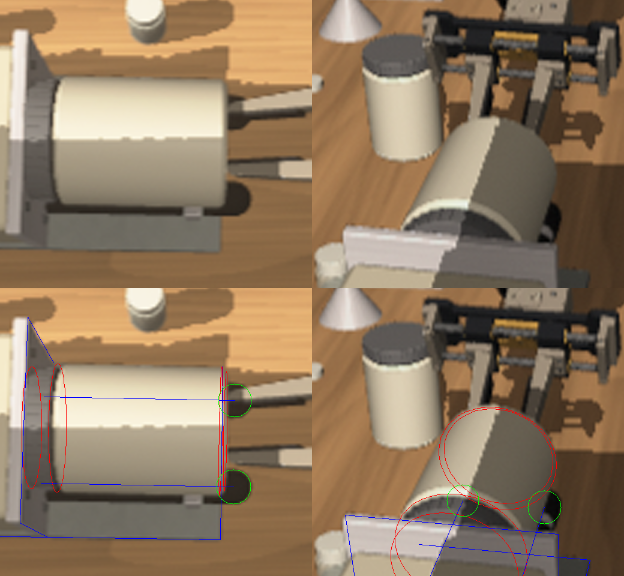

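The contact force jumped to 12 N at the position where the lid should meet the plate. I'll back off gently.

Call:
move_arm(
  targets=[
    {"offset":[0,-0.002,0],"angular":[0,0,0],"jaw":39},
    {"offset":[0,-0.005,0],"angular":[0,0,0],"jaw":39},
    {"offset":[0,-0.012,0],"angular":[0,0,0],"jaw":39},
    {"offset":[0,-0.025,0],"angular":[0,0,0],"jaw":39},
    {"offset":[-0.001,-0.05,0.01],"angular":[0,0,0],"jaw":39},
    {"offset":[-0.002,-0.085,0.03],"angular":[0,0,0],"jaw":39},
    {"offset":[-0.003,-0.12,0.05],"angular":[0,0,0],"jaw":39},
    {"offset":[-0.003,-0.15,0.06],"angular":[0,0,0],"jaw":39},
  ],
)

```text
time_s: 22.95
tcp_pos: [0.5771, -0.0562, 0.1929]
orientation: [-0.529, 0.848, -0.015, 0.017]
wrist_force: [0.8, -0.2, 0.3]
width: 0.0358
```

```bash
python3 final.py m2.png .01; python3 - <<'E'
from h import *
a=viewer.capture('top');b=viewer.capture('side');save(a,'m3a.png');save(b,'m3b.png')
for c in(a,b):
  for t in('vial_a','spanner'):print(t,[(np.round(d['xyz'],3).tolist(),round(d['p'],2)) for d in viewer.spot_in(c,t)])
E
```

```text
t 22.95 tcp [ 0.5771 -0.0562  0.1929] q [-0.529  0.848 -0.015  0.017] F [ 0.8 -0.2  0.3] w 0.0358
vial_a [([0.716, 0.303, 0.059], 0.67), ([0.713, 0.138, 0.072], 0.6), ([0.573, 0.152, 0.178], 0.56)]
spanner [([0.358, 0.133, 0.006], 0.57)]
vial_a [([0.726, 0.154, 0.061], 0.73), ([0.715, 0.316, 0.038], 0.58)]
spanner [([0.361, 0.14, 0.009], 0.72)]
```

View pics/m2.png

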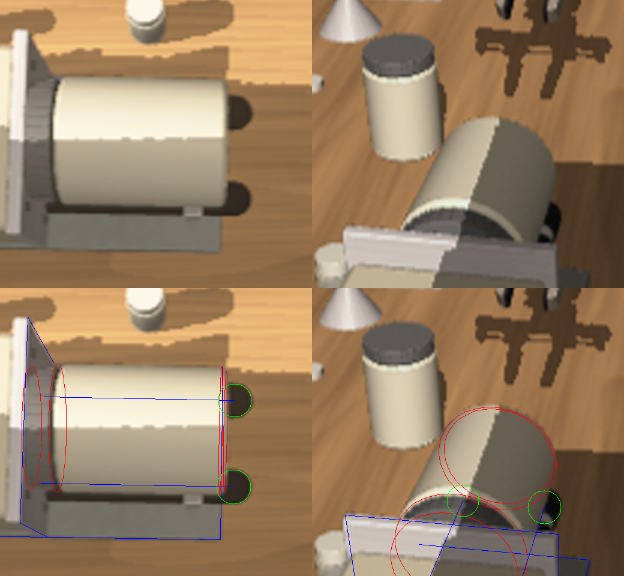

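View pics/m3a.png

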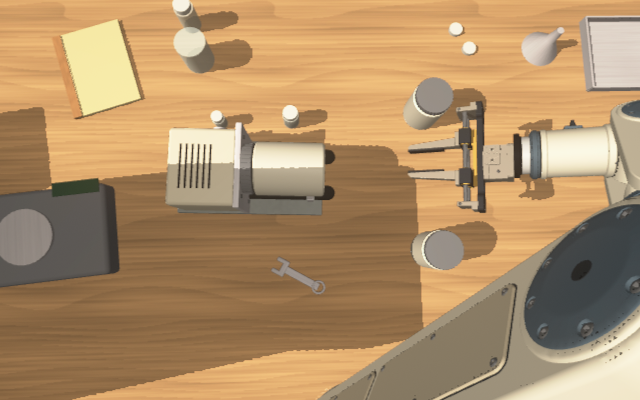

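View pics/m3b.png

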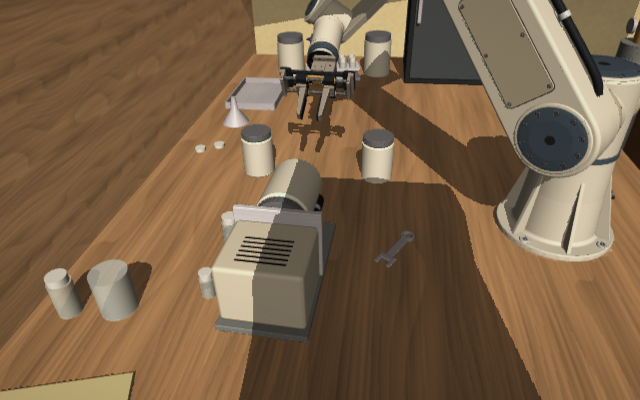

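```bash
python3 - <<'E'
from h import *
a=viewer.capture('top');save(a,'m4.png',(225,115,345,215),6)
E
```

```text
(no output)
```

View pics/m4.png

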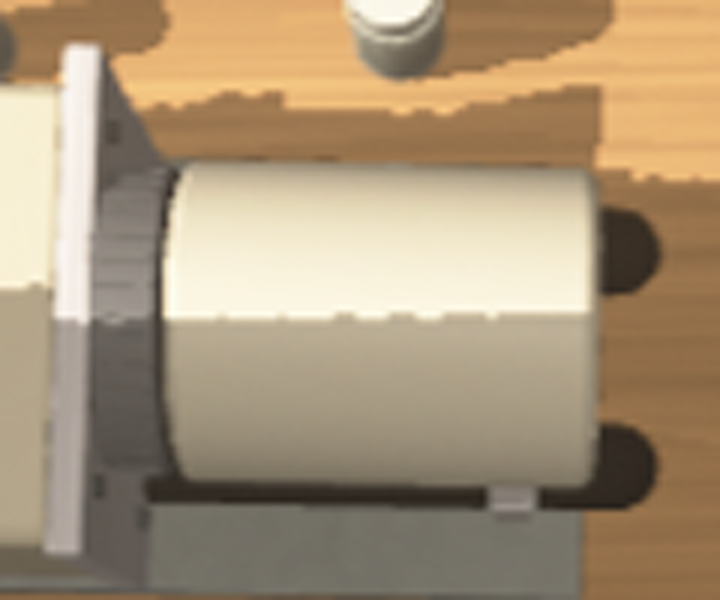

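The lid sits flush against the plate at column 90 of the crop, and both rollers carry the jar. I'm handing the job in.

```bash
python3 -c "
from station import ticket,manip
print(ticket.finish_job());print(manip.get_state()['time_s'])"
```

```text
the job is handed in; nothing more can be done
None
the job is handed in; nothing more can be done
```

The jar is home: it lies level on both rollers with its lid against the end plate, and the hand is well clear. I handed the job in at about 23 s on the robot's clock, and it reported no verdict.

**What I did:** I chose the largest jar, the middle one of the three. I pushed it to the roller ends, tipped it to about 45° onto the noses, lifted it level with the fingers under its raised foot, and slid it in. At the end the push force jumped from about 4 N to 12 N, right where the lid should meet the plate. I then backed off.

**Last checks:**
- **Jar:** after release the top picture shows the lid flush with the plate and the jar matching the model of the home position. Wrist force was near zero.
- **Bystanders:** the two vials and the spanner measured within about 4 mm of where they started, which is the detector's own accuracy.
- **Forces:** the highest wrist force I read was about 12 N.

**What disagreed or could be questioned:**
- **Fingertips:** the pictures put the real fingertips about 35 mm behind the reported tool point, so I corrected for that. Before I noticed, the first push was at about 86 mm height, close to the 92 mm at which I reckoned the jar would start to tip. It slid without tipping.
- **Last part of the tip:** from about 32° to 45° the jar probably tipped onto the noses on its own weight, as nothing held it back there. The pictures show it settled on both noses.
- **Model fit:** my edge-based pose fit stopped being reliable once the jar was level, so the final check rests on the model overlay, the force jump and the pictures.

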